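# Load the top board from the stack into the test housing

## Robot

A 6-joint arm with a two-finger parallel gripper is mounted at the origin on the work surface. World frame = base frame: x ahead of the robot, y to its left, z up, the work surface at z = 0. Lengths are in m, angles in rad, forces in N, time in s.
With the tool pointing down it reaches from about 0.35 to 0.975 m from the base axis. Payload 7.1 kg.
Tool frame: the origin (TCP) lies at the very end of the fingers, on their centre line; the grasp point (between the pads) lies 19 mm behind it (env.grip_point_offset is the distance from the TCP to the grasp point, in m); x points along the fingers, y is the direction in which the jaws open and shut, and the axes are right-handed (so a half turn about x gives the same grasp; the last joint's range is limited). The gripper opens to 88 mm and grips with 3 to 60 N. Pads are 20 mm wide; open, the fingers measure 115 mm over their backs; the gripper's body (75 mm by 178 mm) begins 61 mm behind the grasp point.
Start: joints at [-1.354, 0.423, 1.63, -0, 1.089, -0.019], TCP at [0.146, -0.608, 0.223] pointing down, gripper open.
Joint ranges: [-3, 3], [-0.9, 2.11], [0.09, 2.58], [-1.31, 4.45], [0.11, 2.69], [-2.54, 2.54]. Speed limits (rad/s): [2.39, 2.39, 3.01, 3.14, 3.14, 3.14].

## Interface

Orientations are given as a unit quaternion [x, y, z, w].
In Python, from workcell import env gives the robot as it stands.
- The arm moves only by the tool apply_moves, never from a script. Its argument "deltas" is a list of rows, each an object of numbers: "fingers": the finger opening in m, from 0 to 0.0878; "x", "y", "z": the shift along the tool's x, y, z in m; "rx", "ry", "rz": the turn, a rotation vector about the tool's x, y, z in degrees. In form: [{"fingers": .., "x": .., "y": .., "z": .., "rx": .., "ry": .., "rz": ..}, ...]. A call has 1 to 20 rows; each row is the pose to reach, as a shift and turn from the pose commanded when the call began, along the tool's axes at that moment; what a row does not reach only later rows make up. A row lasts 1/10 s, in which the tool goes at most 50 mm and 8.59 degrees, less where a joint would pass 70% of its speed; a pose out of reach is approached as far as the arm can. A call with a gripper value outside its range is refused whole. The fingers move at their own pace and stop on an object; "grip_force" is the grip in N (left out, the last holds). Time passes only in rows, so rows that repeat a pose let the fingers close. It gives the time, the measured TCP pose, the force and the opening at its end, in the units of the state.
- env.read_state(): the state, without advancing time (a new reading comes with each control period).
- env.grab_frame(name): name is "scene" or "side" or "wrist"; returns the picture (384x512x3 uint8, red, green, blue); there is no depth.
- env.camera_model(name): a dict with "fx", "fy", "cx", "cy" (pixels), "eye" and "rotation" of the camera in the world; the wrist camera has in their place "mount" (4x4, takes a point from camera to tool coordinates, whose origin is the TCP and whose axes are the tool frame's). Camera axes: x right, y down, z forward; pixel columns grow to the right and rows downward; lengths in m; the calibration is good to about 2 mm. A picture is of the moment at which its call begins: read the wrist's pose just before it. camera_model takes no time and is no camera call.
- env.hand_in(): hands the job in, once; it reports no verdict.
The state is a dict: "time": time; "q": joint angles; "qvel": joint speeds; "tau": joint torques, N m; "eef_pos": TCP position; "ee_rot": TCP orientation; "ft_force": force on the tool from outside, world axes, zero at the start; "moment": the same for the moment, N m; "width": finger opening in m.
Only numpy, scipy, OpenCV 4.12 (cv2) and the standard library are available. Lean on these libraries where they do the work, as an engineer would, in place of code of your own. Each camera call takes 0.05 s, during which the arm holds its last target.

## Task

Pull the test housing's front flap down until it lies level, then take only the top board off the stack and lay it flat on the open flap with its narrow tongue just inside the mouth between the rails and most of the board still outside, and let go. Take the board again by its outer end, slide it in along the floor between the rails until it is fully home against the stop, then push the flap back up until it is shut. Leave the other boards in their stack and do not disturb the things lying around.

Things in the scene. Friction and masses are not known exactly. Their poses are not given: they have to be found in the camera images.
- board_top: Top one of a stack of four equal circuit boards: dark green laminate with fine metal tracks, 160 mm long (x), 64 wide (y), 7 thick, about 0.14 kg. The last 14 mm at its +x end is a tongue only 40 mm wide (centred) with a row of brass contacts; the rest is a plain rectangle. Origin: centre of the underside over the whole 160 mm (mass centre about 2 mm towards -x). z up.
- board_tail (a point): Middle of the board's outer end, the plain square 64 mm wide end away from the tongue: 80 mm from the origin along the board's -x, half way up its thickness (3.5 mm above the underside). Axes as the board's.
- board_tongue (a point): Middle of the tongue's end face: 80 mm from the origin along the board's +x, half way up its thickness. Axes as the board's.
- board_2: Second board from the top of the stack, same make and axes as the top one; stacked a millimetre or two out of line. Origin: centre of its underside. Must stay in the stack.
- board_3: Third board from the top of the stack, same make and axes as the top one; stacked a millimetre or two out of line. Origin: centre of its underside. Must stay in the stack.
- board_4: Lowest (fourth) board from the top of the stack, same make and axes as the top one; stacked a millimetre or two out of line. Origin: centre of its underside. Must stay in the stack.
- housing: Grey metal test housing with a milky see-through top cover, fixed to the bench, 185 mm deep, 200 wide, 131 high. Origin: on the bench under the middle of its mouth, exactly below the flap's hinge line; x points into the housing, away from the robot, y across the mouth to the left, z up. See housing_floor and board_home for its inside.
- housing_floor (a point): On the housing's flat floor, middle of the mouth, 45 mm above the bench; axes as the housing's. Two black rails 12 mm high run along x from 55 to 165 mm inside, 70 mm apart, flaring to about 86 mm apart at x 33. Side walls 188 mm apart; from x 0 to 75 they are 45 mm high with no cover above, from x 75 inward the cover's underside is 80 mm above the floor (its top 87).
- board_home (a point): Where the middle of the board's outer end (board_tail) comes to lie when the board is fully home: 8 mm inside the mouth, just behind the shut flap, 3.5 mm above the floor. The stop that the tongue's end meets is a black block 80 mm wide and 22 high, its face 168 mm inside the mouth. Axes as the housing's.
- flap (a joint): Hinge angle of the housing's front flap, rad: 0 shut (upright), 1.571 fully down towards the robot (level, its stop); starts shut or ajar. Aluminium plate 196 mm wide, 75 from hinge line to free edge, 8 thick, 0.3 kg; a stiff hinge (0.18 N m friction) stays where left. Shut, its inner face is at the housing's x 0; down, that face is on top, 1 mm below the housing's floor.
- flap_hinge (a point): Middle of the flap's hinge line: 44 mm above the bench at the mouth, on the inner face of the flap. Axes as the housing's: the hinge line runs along y.
- flap_tab (a point): Hold point on the flap's steel pull tab, which stands 30 mm out from the middle of the flap's free edge in the flap's plane, 24 mm wide (along the hinge line), 8 thick. The point is in mid width and thickness: 90 mm from the hinge line, 15 short of the tab's end, 4 mm outside the inner face. z points from hinge to tab end, x to the inner side, y along the hinge line.
- tape: Bystander: roll of blue tape lying flat, 90 mm across, 22 mm high; origin at the centre of its underside.
- screw_tray: Bystander: open white tray 110 x 90 x 35 mm; origin at the centre of its underside.
- pliers: Bystander: pliers lying flat, orange grips, about 140 mm long, 16 mm high; origin near the middle, at the underside; x points to the jaws.
- adaptor: Bystander: black block-shaped power adaptor, 65 x 45 x 32 mm; origin at the centre of its underside.
Not all that is in view belongs to the job. What is shaped like the board_top but blue, purple or red is not meant.

How it is judged:
On the way, in this order (a step that is already met when the one before it is completed fails the run):
1. the flap is down, level (within 0.08 rad) (value of joint flap above 1.49 rad), for 0.2 s.
2. the top board lies flat and released on the open flap: tongue inside the mouth, outer end at least 45 mm outside (value of joint flap above 1.45 rad and contact force between the fingers and board_top below 0.1 N and x of board_tongue in the frame of housing above 0.003 m and x of board_tail in the frame of housing below -0.045 m and angle between board_top's own z axis and vertical below 0.08 rad and z of board_top in the frame of housing between 0.038 and 0.051 m and linear speed of board_top below 0.03 m/s), for 0.2 s.
3. the fingers have the board again, by its outer end (grasp point within 50 mm of the middle of that end) (contact force between the fingers and board_top above 0.5 N and distance between the grasp point and board_tail below 0.05 m and x of board_tail in the frame of housing below -0.02 m), for 0.1 s.
4. the board is fully home (outer end 3 to 13 mm inside the mouth) with the flap still down (value of joint flap above 1 rad and x of board_tail in the frame of housing between 0.003 and 0.013 m and y of board_tail in the frame of housing between -0.008 and 0.008 m and x of board_tongue in the frame of housing above 0.155 m and angle between board_top's own z axis and vertical below 0.08 rad and z of board_top in the frame of housing between 0.038 and 0.051 m), for 0.1 s.
At the end, for the whole second after the job is handed in: The top board lies flat on the housing's floor between the rails, fully home (outer end 3 to 13 mm behind the mouth line, within 8 mm of its middle line), released and at rest; the flap is shut (within 0.07 rad); the other three boards and the four bystanders are within 30 mm of where they were (x of board_tail in the frame of housing between 0.003 and 0.013 m and y of board_tail in the frame of housing between -0.008 and 0.008 m and x of board_tongue in the frame of housing above 0.155 m and angle between board_top's own z axis and vertical below 0.08 rad and z of board_top in the frame of housing between 0.038 and 0.051 m and linear speed of board_top below 0.03 m/s and contact force between the fingers and board_top below 0.1 N and value of joint flap below 0.07 rad and velocity of joint flap below 0.05 rad/s and distance of each of board_2, board_3, board_4, tape, screw_tray, pliers, adaptor from where it was at the start of the episode below 0.03 m); the robot touches nothing.
It fails at once if another board is taken or dragged more than 30 mm from its place (distance of any of board_2, board_3, board_4 from where it was at the start of the episode above 0.03 m).
It fails at once if a bystander is moved more than 30 mm (distance of any of tape, screw_tray, pliers, adaptor from where it was at the start of the episode above 0.03 m).
It also fails if it takes over 72 s, if anything falls off the work surface, if the arm or the gripper's body presses on something with over 40 N, if the wrist force passes 120 N, or if a joint passes its speed limit or range.

## Working session

There is one attempt and no reset: what is moved stays moved. The work goes in short steps, Python scripts to look and compute and a tool call to move; the robot and the scene stay as the last step left them, time stands still between calls to the robot, and variables do not carry over. Pictures are saved under pics/ and viewed, and the job is handed in when it is done.

Besides the shell and the picture viewer there is one more tool, called after "Request:" as a command line: name --argument value ..., lists and objects as JSON in quotes. apply_moves: Moves the arm, as the interface text tells. Its arguments: {"type":"object","properties":{"deltas":{"type":"array","items":{"type":"object","properties":{"fingers":{"type":"number"},"x":{"type":"number"},"y":{"type":"number"},"z":{"type":"number"},"rx":{"type":"number"},"ry":{"type":"number"},"rz":{"type":"number"}}}},"grip_force":{"type":"number"}},"required":["deltas"]}

```bash
mkdir -p pics
cat > h.py <<'E'
import numpy as np, cv2
from workcell import env
from scipy.spatial.transform import Rotation as R
def snap(n,f):
    s=env.read_state(); im=env.grab_frame(n); cv2.imwrite('pics/'+f,cv2.cvtColor(im,cv2.COLOR_RGB2BGR)); return s,im
def cam(n,s=None):
    m=env.camera_model(n); K=np.array([[m['fx'],0,m['cx']],[0,m['fy'],m['cy']],[0,0,1.]])
    if 'mount' in m:
        T=np.eye(4);T[:3,:3]=R.from_quat(s['ee_rot']).as_matrix();T[:3,3]=s['eef_pos'];T=T@np.array(m['mount']);return K,T[:3,3],T[:3,:3]
    return K,np.array(m['eye']),np.array(m['rotation'])
def ray(c,px,z):
    K,e,Rm=c; d=Rm@np.linalg.inv(K)@np.array([px[0],px[1],1.]); return e+d*(z-e[2])/d[2]
def proj(c,p):
    K,e,Rm=c; q=K@(Rm.T@(np.array(p)-e)); return q[:2]/q[2]
E
python3 - <<'E'
from h import *
for n in ['scene','side','wrist']:
    snap(n,n+'0.png'); print(n,env.camera_model(n))
print(env.read_state(), env.grip_point_offset)
E
```

```text
scene {'fx': 490.3631881576642, 'fy': 490.3631881576642, 'cx': 244.62616882410626, 'cy': 194.93718512311094, 'eye': array([ 1.35663826, -0.33768005,  0.99257468]), 'rotation': array([ 0.75635654,  0.5192445 , -0.22704548, -0.32674193])}
side {'fx': 449.18687889043974, 'fy': 449.18687889043974, 'cx': 256.6306573044395, 'cy': 184.60818460690217, 'eye': array([ 0.05922532, -1.13149039,  1.02152207]), 'rotation': array([ 0.88374012, -0.14039967,  0.07209032, -0.44056137])}
wrist {'fx': 315.1254231792201, 'fy': 315.1254231792201, 'cx': 257.7038772077473, 'cy': 191.96368596743082, 'mount': array([[ 7.96400929e-04, -2.43058686e-01,  9.70011258e-01,
        -1.62121250e-01],
       [ 9.99999243e-01, -7.16572385e-04, -1.00057547e-03,
        -4.43718103e-04],
       [ 9.38281840e-04,  9.70011320e-01,  2.43057932e-01,
        -6.51458622e-02],
       [ 0.00000000e+00,  0.00000000e+00,  0.00000000e+00,
         1.00000000e+00]])}
{'time': 0.15, 'q': array([-1.35401478e+00,  4.23686268e-01,  1.63047515e+00,  3.46767156e-05,
        1.08857899e+00, -1.90199328e-02]), 'qvel': array([ 0.00148645,  0.00031914, -0.00323883,  0.00205947, -0.00093329,
       -0.00030802]), 'tau': array([-4.12278396e-04, -5.44980633e+01, -2.73919290e+01,  6.43372815e-02,
        2.04600877e-02, -9.41623671e-05]), 'eef_pos': array([ 0.14594808, -0.60729956,  0.22208261]), 'ee_rot': array([-0.70216917, -0.08357462,  0.70222768, -0.08276486]), 'ft_force': array([ 0.43095529, -0.75045383,  0.34810846]), 'moment': array([-0.02372343,  0.03158681,  0.05216803]), 'width': 0.08782494644195983} 0.0187
```

```bash
sed -i "s/return K,np.array(m\['eye'\]),np.array(m\['rotation'\])/return K,np.array(m['eye']),R.from_quat(m['rotation']).as_matrix()/" h.py
python3 - <<'E'
import cv2
for n in ['scene','side']:
    cv2.imwrite(f'pics/{n}0b.png',cv2.resize(cv2.imread(f'pics/{n}0.png'),(800,600),interpolation=cv2.INTER_CUBIC))
E
```

```text
(no output)
```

View pics/scene0b.png

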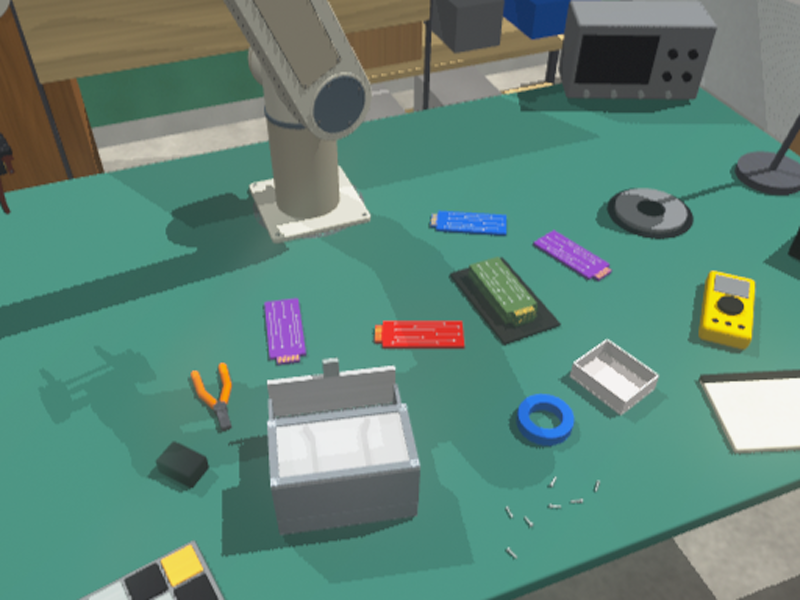

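View pics/side0b.png

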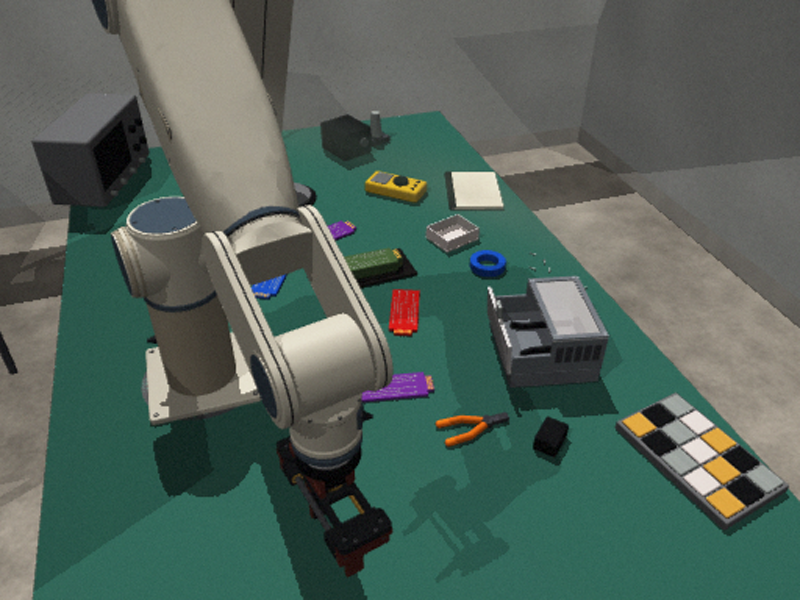

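View pics/wrist0.png

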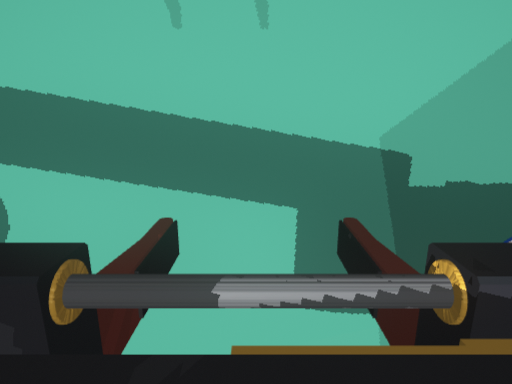

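The stack of green boards (the only green one) is on a dark mat at scene (503,290) of 800x600. Blue (470,222), two purple (571,254; 284,330) and red (421,334) are decoys. Housing is at (340,450), with its tab at (331,368). I'll enlarge both.

Run:
```python
import cv2
a=cv2.imread('pics/scene0.png')
cv2.imwrite('pics/c1.png',cv2.resize(a[150:225,280:370],None,fx=8,fy=8,interpolation=cv2.INTER_CUBIC)[:600])
cv2.imwrite('pics/c2.png',cv2.resize(a[220:345,160:280],None,fx=4.8,fy=4.8,interpolation=cv2.INTER_CUBIC))
b=cv2.imread('pics/side0.png')
cv2.imwrite('pics/c3.png',cv2.resize(b[150:260,220:400],None,fx=4.4,fy=4.4,interpolation=cv2.INTER_CUBIC))
```

```text
(no output)
```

View pics/c1.png

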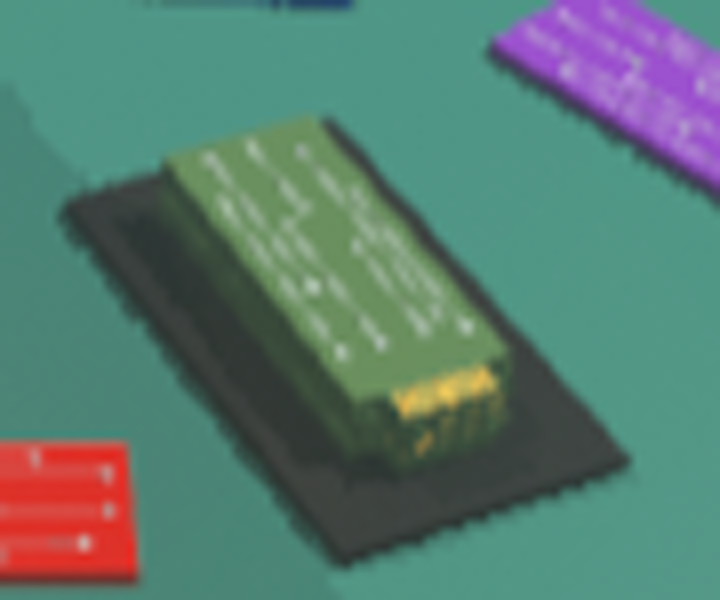

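View pics/c2.png

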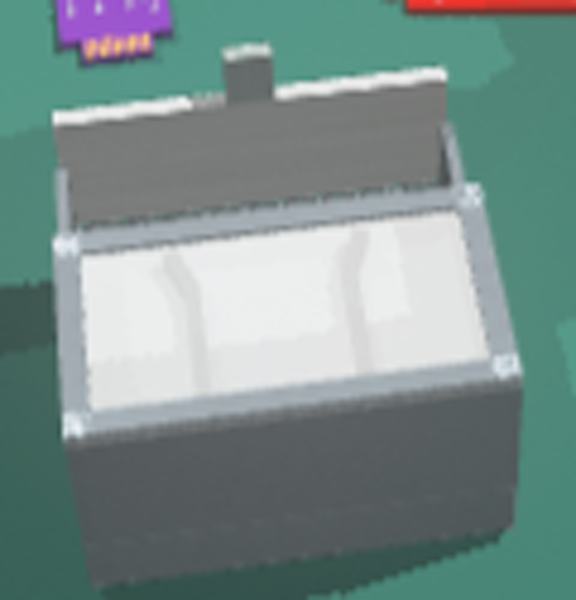

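View pics/c3.png

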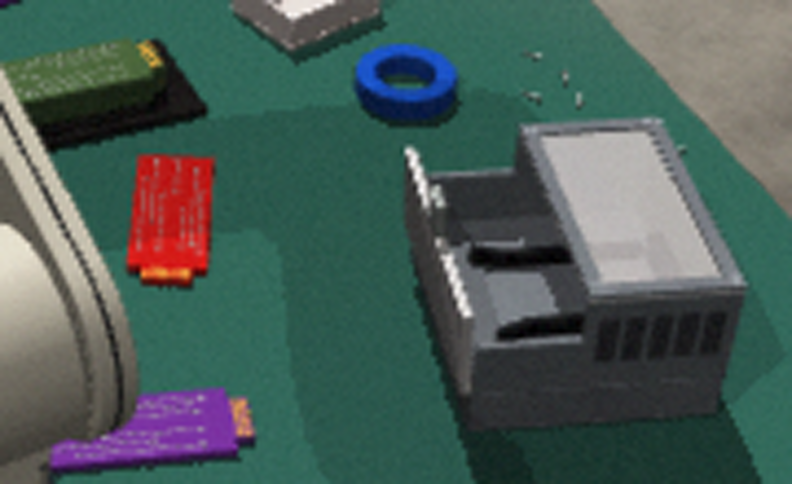

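Run:
```python
from h import *
s=env.read_state()
c=cam('scene'); d=cam('side')
P=lambda u,v:(160+u/4.8-.4,220+v/4.8-.4)
print('cover')
for q in [(54,240),(477,188),(521,372),(66,436)]: print(q,ray(c,P(*q),.131).round(4))
Q=lambda u,v:(220+u/4.4-.4,150+v/4.4-.4)
print('side cover')
for q in [(520,124),(660,119),(745,288),(593,294)]: print(q,ray(d,Q(*q),.131).round(4))
S=lambda u,v:(280+u/8-.5,150+v/8-.5)
print('board top z .028(+mat?)')
for z in (.028,.031):
  for q in [(163,160),(322,117),(508,352),(357,400),(392,392),(492,366),(402,420),(497,392)]: print(q,ray(c,S(*q),z).round(4))
print('mat');
for q in [(62,212),(630,462),(343,565)]: print(ray(c,S(*q),.0).round(4))
# tab two-view: scene tab top; side
def tri(a,b):
    A=[];B=[]
    r=[]
    for cc,px in((c,a),(d,b)):
        K,e,Rm=cc; v=Rm@np.linalg.inv(K)@np.array([px[0],px[1],1.]); v/=np.linalg.norm(v); M=np.eye(3)-np.outer(v,v); A.append(M);B.append(M@e)
    x=np.linalg.solve(sum(A),sum(B)); return x,[np.linalg.norm(A[i]@x-B[i]) for i in(0,1)]
```

```text
cover
(54, 240) [ 0.6626 -0.2505  0.131 ]
(477, 188) [ 0.7044 -0.057   0.131 ]
(521, 372) [ 0.8072 -0.0781  0.131 ]
(66, 436) [ 0.7673 -0.2727  0.131 ]
side cover
(520, 124) [ 0.7031 -0.056   0.131 ]
(660, 119) [ 0.8086 -0.0832  0.131 ]
(745, 288) [ 0.7647 -0.2772  0.131 ]
(593, 294) [ 0.662  -0.2506  0.131 ]
board top z .028(+mat?)
(163, 160) [0.3479 0.2245 0.028 ]
(322, 117) [0.3469 0.2928 0.028 ]
(508, 352) [0.4899 0.2938 0.028 ]
(357, 400) [0.4926 0.2314 0.028 ]
(392, 392) [0.4934 0.245  0.028 ]
(492, 366) [0.4943 0.2848 0.028 ]
(402, 420) [0.5075 0.2414 0.028 ]
(497, 392) [0.5069 0.2798 0.028 ]
(163, 160) [0.3511 0.2228 0.031 ]
(322, 117) [0.3501 0.2908 0.031 ]
(508, 352) [0.4926 0.2919 0.031 ]
(357, 400) [0.4953 0.2296 0.031 ]
(392, 392) [0.4961 0.2431 0.031 ]
(492, 366) [0.497  0.2829 0.031 ]
(402, 420) [0.5101 0.2396 0.031 ]
(497, 392) [0.5096 0.2779 0.031 ]
mat
[0.3327 0.1911 0.    ]
[ 0.5318  0.3243 -0.    ]
[0.5404 0.2041 0.    ]
```

```bash
cat >> h.py <<'E'
def down(yaw,pitch=0):
    c,s=np.cos(yaw),np.sin(yaw); M=np.array([[0,-s,c],[0,c,s],[-1,0,0]],float)
    return R.from_matrix(M)*R.from_euler('y',pitch)
def delta(pos,rot,s=None):
    s=s or env.read_state(); r0=R.from_quat(s['ee_rot'])
    print('xyz',(r0.inv().apply(np.array(pos)-s['eef_pos'])).round(4),'rotdeg',np.degrees((r0.inv()*rot).as_rotvec()).round(2))
E
python3 - <<'E'
from h import *
s=env.read_state(); print(R.from_quat(s['ee_rot']).as_matrix().round(3)); delta((.55,-.125,.30),down(-.213))
E
```

```text
[[-0.     0.234 -0.972]
 [ 0.001 -0.972 -0.234]
 [-1.    -0.001 -0.   ]]
xyz [-0.0775 -0.3747 -0.5055] rotdeg [-1.5429e+02 -9.0000e-02  2.0000e-02]
```

Request:
apply_moves --deltas '[{"fingers":0.04,"x":-0.0775},{"x":-0.0775,"y":-0.375,"z":-0.505,"rx":-154.3,"fingers":0.04},{"x":-0.0775,"y":-0.375,"z":-0.505,"rx":-154.3},{"x":-0.0775,"y":-0.375,"z":-0.505,"rx":-154.3},{"x":-0.0775,"y":-0.375,"z":-0.505,"rx":-154.3},{"x":-0.0775,"y":-0.375,"z":-0.505,"rx":-154.3},{"x":-0.0775,"y":-0.375,"z":-0.505,"rx":-154.3},{"x":-0.0775,"y":-0.375,"z":-0.505,"rx":-154.3},{"x":-0.0775,"y":-0.375,"z":-0.505,"rx":-154.3},{"x":-0.0775,"y":-0.375,"z":-0.505,"rx":-154.3},{"x":-0.0775,"y":-0.375,"z":-0.505,"rx":-154.3},{"x":-0.0775,"y":-0.375,"z":-0.505,"rx":-154.3},{"x":-0.0775,"y":-0.375,"z":-0.505,"rx":-154.3},{"x":-0.0775,"y":-0.375,"z":-0.505,"rx":-154.3},{"x":-0.0775,"y":-0.375,"z":-0.505,"rx":-154.3},{"x":-0.0775,"y":-0.375,"z":-0.505,"rx":-154.3},{"x":-0.0775,"y":-0.375,"z":-0.505,"rx":-154.3},{"x":-0.0775,"y":-0.375,"z":-0.505,"rx":-154.3},{"x":-0.0775,"y":-0.375,"z":-0.505,"rx":-154.3},{"x":-0.0775,"y":-0.375,"z":-0.505,"rx":-154.3}]'

```text
schema error: expected keys fingers, x, y, z, rx, ry, rz
```

Run:
```python
from h import *
s,_=snap('wrist','w1.png'); print(s['eef_pos'],s['q'],s['width'],s['time']); delta((.55,-.125,.30),down(-.213))
np.save('s1.npy',s,allow_pickle=True)
```

```text
[ 0.14594808 -0.60729956  0.22208261] [-1.35401478e+00  4.23686268e-01  1.63047515e+00  3.46767156e-05
  1.08857899e+00 -1.90199328e-02] 0.08782494644195983 0.15
xyz [-0.0775 -0.3747 -0.5056] rotdeg [-1.5429e+02 -7.0000e-02  2.0000e-02]
```

View pics/w1.png

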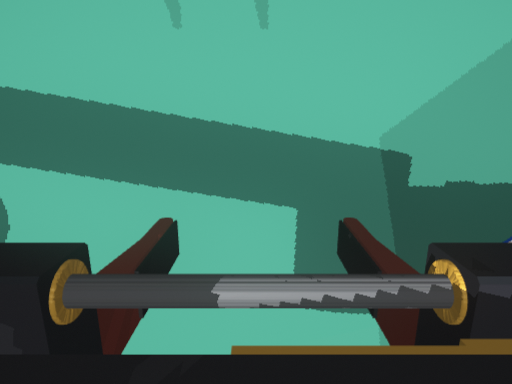

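All keys are needed in every row.

Request:
apply_moves --deltas '[{"fingers":0.06,"x":-0.0775,"y":-0.375,"z":-0.505,"rx":-154.3,"ry":0,"rz":0},{"fingers":0.06,"x":-0.0775,"y":-0.375,"z":-0.505,"rx":-154.3,"ry":0,"rz":0},{"fingers":0.06,"x":-0.0775,"y":-0.375,"z":-0.505,"rx":-154.3,"ry":0,"rz":0},{"fingers":0.06,"x":-0.0775,"y":-0.375,"z":-0.505,"rx":-154.3,"ry":0,"rz":0},{"fingers":0.06,"x":-0.0775,"y":-0.375,"z":-0.505,"rx":-154.3,"ry":0,"rz":0},{"fingers":0.06,"x":-0.0775,"y":-0.375,"z":-0.505,"rx":-154.3,"ry":0,"rz":0},{"fingers":0.06,"x":-0.0775,"y":-0.375,"z":-0.505,"rx":-154.3,"ry":0,"rz":0},{"fingers":0.06,"x":-0.0775,"y":-0.375,"z":-0.505,"rx":-154.3,"ry":0,"rz":0},{"fingers":0.06,"x":-0.0775,"y":-0.375,"z":-0.505,"rx":-154.3,"ry":0,"rz":0},{"fingers":0.06,"x":-0.0775,"y":-0.375,"z":-0.505,"rx":-154.3,"ry":0,"rz":0},{"fingers":0.06,"x":-0.0775,"y":-0.375,"z":-0.505,"rx":-154.3,"ry":0,"rz":0},{"fingers":0.06,"x":-0.0775,"y":-0.375,"z":-0.505,"rx":-154.3,"ry":0,"rz":0},{"fingers":0.06,"x":-0.0775,"y":-0.375,"z":-0.505,"rx":-154.3,"ry":0,"rz":0},{"fingers":0.06,"x":-0.0775,"y":-0.375,"z":-0.505,"rx":-154.3,"ry":0,"rz":0},{"fingers":0.06,"x":-0.0775,"y":-0.375,"z":-0.505,"rx":-154.3,"ry":0,"rz":0},{"fingers":0.06,"x":-0.0775,"y":-0.375,"z":-0.505,"rx":-154.3,"ry":0,"rz":0},{"fingers":0.06,"x":-0.0775,"y":-0.375,"z":-0.505,"rx":-154.3,"ry":0,"rz":0},{"fingers":0.06,"x":-0.0775,"y":-0.375,"z":-0.505,"rx":-154.3,"ry":0,"rz":0},{"fingers":0.06,"x":-0.0775,"y":-0.375,"z":-0.505,"rx":-154.3,"ry":0,"rz":0},{"fingers":0.06,"x":-0.0775,"y":-0.375,"z":-0.505,"rx":-154.3,"ry":0,"rz":0}]'

```text
time: 2.2
eef_pos: [0.5494, -0.125, 0.3001]
ee_rot: [0.076, 0.703, -0.076, 0.703]
ft_force: [-0.7, -0.2, 0.6]
width: 0.0602
```

Run:
```python
from h import *
s,_=snap('wrist','w2.png'); print(s['eef_pos'],s['q'],s['width'],s['time']); delta((.55,-.125,.30),down(-.213))
np.save('s2.npy',s,allow_pickle=True)
```

```text
[ 0.54936462 -0.12504913  0.30006092] [-2.44956984e-01  2.50627427e-01  1.69158311e+00  4.43808518e-05
  1.19962149e+00 -1.59912166e+00] 0.060178282807413795 2.2
xyz [0.0001 0.0002 0.0006] rotdeg [-0.18 -0.01 -0.  ]
```

View pics/w2.png

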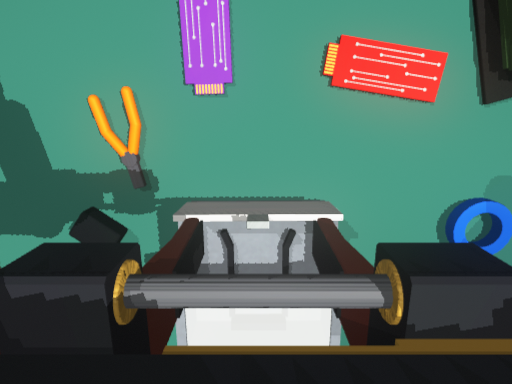

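Run:
```python
import cv2
a=cv2.imread('pics/w2.png')
cv2.imwrite('pics/w2c.png',cv2.resize(a[190:290,165:355],None,fx=4.2,fy=4.2,interpolation=cv2.INTER_CUBIC))
b=cv2.imread('pics/side0.png')
cv2.imwrite('pics/c4.png',cv2.resize(b[175:250,300,None].repeat(1,1) if 0 else b[175:250,300:350],None,fx=8,fy=8,interpolation=cv2.INTER_CUBIC))
```

```text
(no output)
```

View pics/w2c.png

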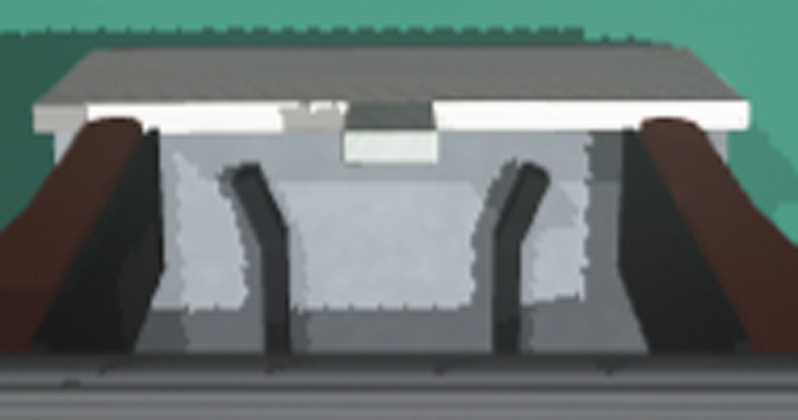

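View pics/c4.png

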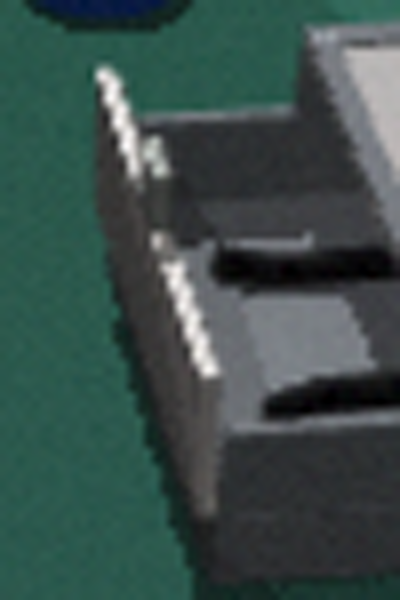

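```bash
cat >> h.py <<'E'
def tri(cps):
    A=[];B=[]
    for cc,px in cps:
        K,e,Rm=cc; v=Rm@np.linalg.inv(K)@np.array([px[0],px[1],1.]); v/=np.linalg.norm(v); M=np.eye(3)-np.outer(v,v); A.append(M);B.append(M@e)
    x=np.linalg.solve(sum(A),sum(B)); return x.round(4),[round(float(np.linalg.norm(A[i]@x-B[i])),4) for i in range(len(A))]
E
python3 - <<'E'
from h import *
s=np.load('s2.npy',allow_pickle=True).item()
c,d,w=cam('scene'),cam('side'),cam('wrist',s)
P=lambda u,v:(160+u/4.8-.4,220+v/4.8-.4)
S=lambda u,v:(300+u/8-.5,175+v/8-.5)
W=lambda u,v:(165+u/4.2-.4,190+v/4.2-.4)
print('tab',tri([(c,P(248,52)),(d,S(155,147)),(w,W(391,146))]))
print('cl',tri([(c,P(446,74)),(d,S(104,72)),(w,W(750,114))]))
print('cr',tri([(c,P(54,118)),(d,S(212,372)),(w,W(34,117))]))
print('tabW',ray(w,W(344,146),.148),ray(w,W(437,146),.148))
# rails flare tips on z=.057
for q in [(242,165),(535,165),(270,232),(508,232)]: print('rail',ray(w,W(*q),.057).round(4))
E
```

```text
tab (array([ 0.5965, -0.1342,  0.1482]), [0.0013, 0.0016, 0.0015])
cl (array([ 0.6191, -0.0389,  0.1148]), [0.0006, 0.0007, 0.0002])
cr (array([ 0.5779, -0.2305,  0.1179]), [0.0007, 0.001, 0.0014])
tabW [ 0.59265879 -0.14651083  0.148     ] [ 0.59770972 -0.12370074  0.148     ]
rail [ 0.6234 -0.1907  0.057 ]
rail [ 0.644  -0.0977  0.057 ]
rail [ 0.6481 -0.1874  0.057 ]
rail [ 0.6651 -0.1109  0.057 ]
```

Run:
```python
from h import *
delta((.5965,-.1346,.126),down(-.212))
r=.101;a0=.004
for th in np.linspace(.05,np.pi/2,18):
    f=lambda t:np.array([-r*np.sin(t)-.004*np.cos(t), r*np.cos(t)-.004*np.sin(t)])
    print(round(th,2),(f(th)-f(.05)).round(4))
```

```text
xyz [0.1741 0.0008 0.0481] rotdeg [-0.24 -0.01 -0.  ]
0.05 [0. 0.]
0.14 [-0.009  -0.0012]
0.23 [-0.0178 -0.0032]
0.32 [-0.0264 -0.006 ]
0.41 [-0.0347 -0.0095]
0.5 [-0.0427 -0.0138]
0.59 [-0.0502 -0.0188]
0.68 [-0.0573 -0.0244]
0.77 [-0.0638 -0.0306]
0.86 [-0.0698 -0.0374]
0.94 [-0.0751 -0.0447]
1.03 [-0.0798 -0.0525]
1.12 [-0.0838 -0.0606]
1.21 [-0.087 -0.069]
1.3 [-0.0894 -0.0777]
1.39 [-0.0911 -0.0866]
1.48 [-0.0919 -0.0956]
1.57 [-0.092  -0.1047]
```

Request:
apply_moves --deltas '[{"fingers":0.06,"x":0.02,"y":0.001,"z":0.048,"rx":-0.2,"ry":0,"rz":0},{"fingers":0.06,"x":0.06,"y":0.001,"z":0.048,"rx":-0.2,"ry":0,"rz":0},{"fingers":0.06,"x":0.1,"y":0.001,"z":0.048,"rx":-0.2,"ry":0,"rz":0},{"fingers":0.06,"x":0.14,"y":0.001,"z":0.048,"rx":-0.2,"ry":0,"rz":0},{"fingers":0.06,"x":0.16,"y":0.001,"z":0.048,"rx":-0.2,"ry":0,"rz":0},{"fingers":0.06,"x":0.174,"y":0.001,"z":0.048,"rx":-0.2,"ry":0,"rz":0},{"fingers":0.06,"x":0.174,"y":0.001,"z":0.048,"rx":-0.2,"ry":0,"rz":0},{"fingers":0.01,"x":0.174,"y":0.001,"z":0.048,"rx":-0.2,"ry":0,"rz":0},{"fingers":0.01,"x":0.174,"y":0.001,"z":0.048,"rx":-0.2,"ry":0,"rz":0},{"fingers":0.01,"x":0.174,"y":0.001,"z":0.048,"rx":-0.2,"ry":0,"rz":0},{"fingers":0.01,"x":0.174,"y":0.001,"z":0.048,"rx":-0.2,"ry":0,"rz":0},{"fingers":0.01,"x":0.174,"y":0.001,"z":0.048,"rx":-0.2,"ry":0,"rz":0}]' --grip_force 12

```text
time: 3.45
eef_pos: [0.5967, -0.1356, 0.1269]
ee_rot: [0.073, 0.703, -0.074, 0.704]
ft_force: [-4.8, -16.0, 1.8]
width: 0.0237
```

Request:
apply_moves --deltas '[{"fingers":0.01,"x":0,"y":-0.002,"z":0,"rx":0,"ry":0,"rz":0},{"fingers":0.01,"x":0.001,"y":-0.002,"z":-0.009,"rx":0,"ry":0,"rz":0},{"fingers":0.01,"x":0.003,"y":-0.002,"z":-0.018,"rx":0,"ry":0,"rz":0},{"fingers":0.01,"x":0.006,"y":-0.002,"z":-0.026,"rx":0,"ry":0,"rz":0},{"fingers":0.01,"x":0.0095,"y":-0.002,"z":-0.035,"rx":0,"ry":0,"rz":0}]'

```text
time: 3.95
eef_pos: [0.5621, -0.1283, 0.1168]
ee_rot: [0.074, 0.703, -0.074, 0.704]
ft_force: [4.6, 4.0, -2.4]
width: 0.0238
```

Forces are light; I'll continue the arc.

Request:
apply_moves --deltas '[{"fingers":0.01,"x":0.0045,"y":0.0005,"z":-0.008,"rx":0,"ry":0,"rz":0},{"fingers":0.01,"x":0.009,"y":0.0005,"z":-0.0155,"rx":0,"ry":0,"rz":0},{"fingers":0.01,"x":0.015,"y":0.0005,"z":-0.0225,"rx":0,"ry":0,"rz":0},{"fingers":0.01,"x":0.021,"y":0.0005,"z":-0.029,"rx":0,"ry":0,"rz":0},{"fingers":0.01,"x":0.028,"y":0.0005,"z":-0.035,"rx":0,"ry":0,"rz":0},{"fingers":0.01,"x":0.035,"y":0.0005,"z":-0.0405,"rx":0,"ry":0,"rz":0},{"fingers":0.01,"x":0.043,"y":0.0005,"z":-0.045,"rx":0,"ry":0,"rz":0},{"fingers":0.01,"x":0.051,"y":0.0005,"z":-0.049,"rx":0,"ry":0,"rz":0},{"fingers":0.01,"x":0.0595,"y":0.0005,"z":-0.0525,"rx":0,"ry":0,"rz":0}]'

```text
time: 4.85
eef_pos: [0.5104, -0.1173, 0.0565]
ee_rot: [0.074, 0.703, -0.074, 0.703]
ft_force: [4.7, 4.8, 0.2]
width: 0.0238
```

Request:
apply_moves --deltas '[{"fingers":0.01,"x":0.009,"y":0.0005,"z":-0.0025,"rx":0,"ry":0,"rz":0},{"fingers":0.01,"x":0.018,"y":0.0005,"z":-0.004,"rx":0,"ry":0,"rz":0},{"fingers":0.01,"x":0.027,"y":0.0005,"z":-0.005,"rx":0,"ry":0,"rz":0},{"fingers":0.01,"x":0.034,"y":0.0005,"z":-0.005,"rx":0,"ry":0,"rz":0},{"fingers":0.01,"x":0.036,"y":0.0005,"z":-0.005,"rx":0,"ry":0,"rz":0},{"fingers":0.01,"x":0.036,"y":0.0005,"z":-0.005,"rx":0,"ry":0,"rz":0},{"fingers":0.01,"x":0.036,"y":0.0005,"z":-0.005,"rx":0,"ry":0,"rz":0}]'

```text
time: 5.55
eef_pos: [0.5057, -0.1162, 0.021]
ee_rot: [0.074, 0.703, -0.074, 0.703]
ft_force: [0.4, 0.2, 4.6]
width: 0.0237
```

Run:
```python
from h import *
import cv2
s,im=snap('side','d2.png'); print(s['eef_pos'],s['ft_force'])
b=cv2.imread('pics/d2.png'); cv2.imwrite('pics/d2c.png',cv2.resize(b[150:260,240:400],None,fx=5,fy=5,interpolation=cv2.INTER_CUBIC))
```

```text
[ 0.50567737 -0.11619233  0.02103246] [0.37066787 0.17406235 4.59119375]
```

View pics/d2c.png

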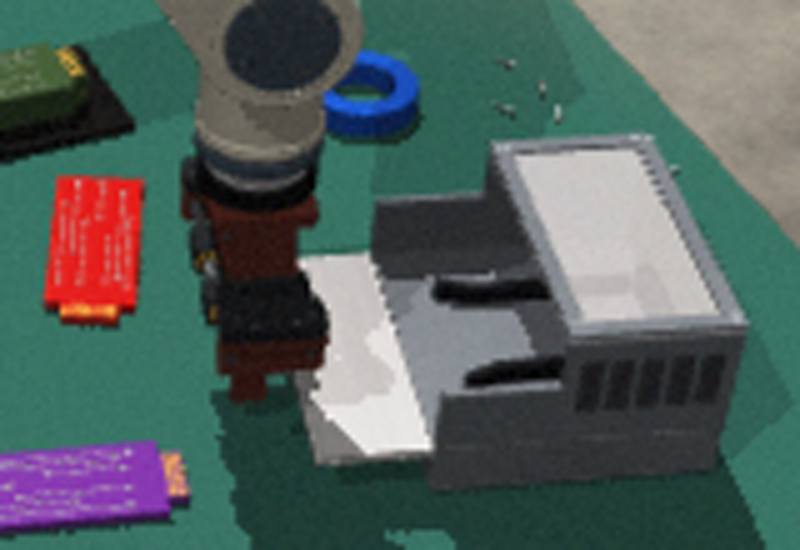

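Request:
apply_moves --deltas '[{"fingers":0.01,"x":0.003,"y":0,"z":0,"rx":0,"ry":0,"rz":0},{"fingers":0.01,"x":0.003,"y":0,"z":0,"rx":0,"ry":0,"rz":0},{"fingers":0.01,"x":0.003,"y":0,"z":0,"rx":0,"ry":0,"rz":0}]'

```text
time: 5.9
eef_pos: [0.5061, -0.1163, 0.0185]
ee_rot: [0.074, 0.703, -0.074, 0.703]
ft_force: [-0.1, 0.2, 11.2]
width: 0.0238
```

Request:
apply_moves --deltas '[{"fingers":0.05,"x":0,"y":0,"z":0,"rx":0,"ry":0,"rz":0},{"fingers":0.05,"x":0,"y":0,"z":0,"rx":0,"ry":0,"rz":0},{"fingers":0.05,"x":0,"y":0,"z":0,"rx":0,"ry":0,"rz":0},{"fingers":0.06,"x":-0.05,"y":0,"z":0,"rx":0,"ry":0,"rz":0},{"fingers":0.08,"x":-0.1,"y":0,"z":0.02,"rx":0,"ry":0,"rz":0},{"fingers":0.08,"x":-0.15,"y":0,"z":0.04,"rx":0,"ry":0,"rz":0},{"fingers":0.08,"x":-0.2,"y":0,"z":0.06,"rx":0,"ry":0,"rz":0},{"fingers":0.08,"x":-0.25,"y":0,"z":0.08,"rx":0,"ry":0,"rz":0},{"fingers":0.08,"x":-0.25,"y":0,"z":0.08,"rx":0,"ry":0,"rz":0},{"fingers":0.08,"x":-0.25,"y":0,"z":0.08,"rx":0,"ry":0,"rz":0}]'

```text
time: 6.9
eef_pos: [0.5861, -0.1331, 0.2707]
ee_rot: [0.074, 0.701, -0.074, 0.705]
ft_force: [-1.0, 0.8, -0.6]
width: 0.08
```

Run:
```python
from h import *
s,_=snap('wrist','w3.png'); print(s['eef_pos'],s['ft_force'])
np.save('s3.npy',s,allow_pickle=True)
s,_=snap('scene','e3.png');s,_=snap('side','d3.png')
a=cv2.imread('pics/w3.png');cv2.imwrite('pics/w3c.png',cv2.resize(a[110:290,135:375],None,fx=3.3,fy=3.3,interpolation=cv2.INTER_CUBIC))
a=cv2.imread('pics/e3.png');cv2.imwrite('pics/e3c.png',cv2.resize(a[200:345,150:290],None,fx=4,fy=4,interpolation=cv2.INTER_CUBIC))
a=cv2.imread('pics/d3.png');cv2.imwrite('pics/d3c.png',cv2.resize(a[160:255,270:400],None,fx=6,fy=6,interpolation=cv2.INTER_CUBIC))
```

```text
[ 0.58605428 -0.13310519  0.27074778] [-1.00504507  0.76415483 -0.62921912]
```

View pics/w3c.png

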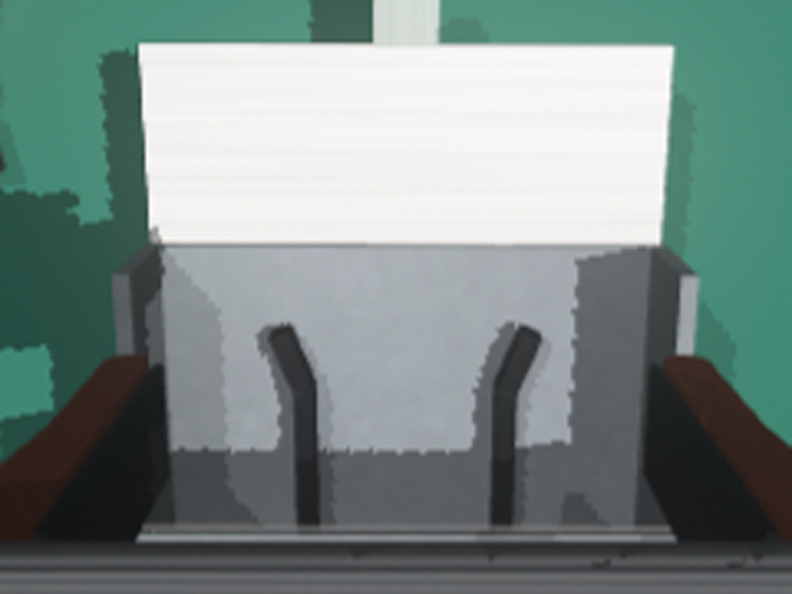

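View pics/e3c.png

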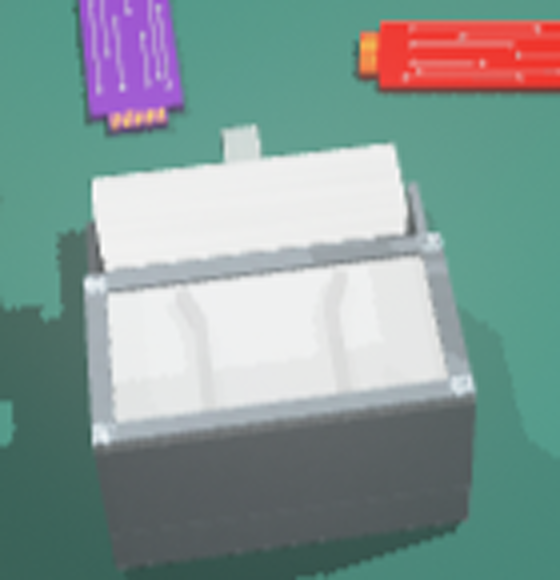

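View pics/d3c.png

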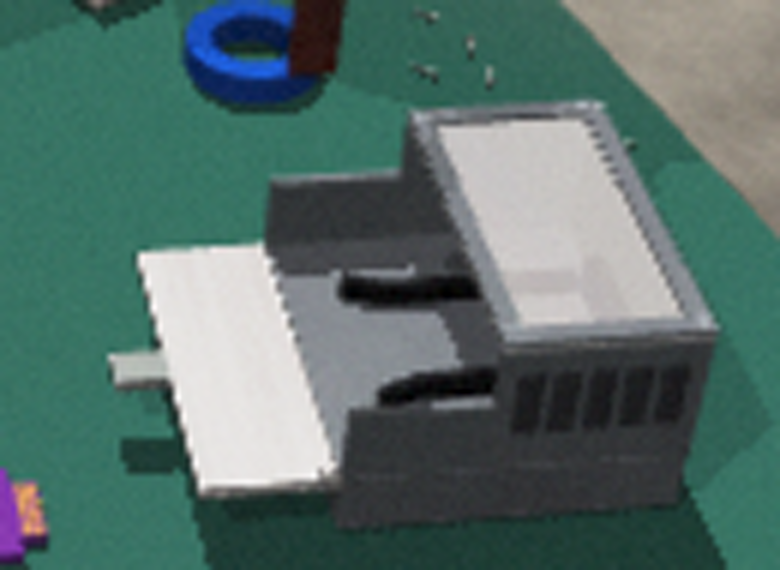

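Run:
```python
from h import *
s=np.load('s3.npy',allow_pickle=True).item()
c,d,w=cam('scene'),cam('side'),cam('wrist',s)
W=lambda u,v:(135+u/3.3-.4,110+v/3.3-.4)
E3=lambda u,v:(150+u/4-.4,200+v/4-.4)
D=lambda u,v:(270+u/6-.4,160+v/6-.4)
print('edgeL(+y)',tri([(w,W(674,45)),(c,E3(396,145)),(d,D(138,252))]))
print('edgeR',tri([(w,W(138,44)),(c,E3(93,178)),(d,D(200,492))]))
print('tabend',tri([(c,E3(241,127)),(d,D(110,360))]))
ax=np.array([.9776,-.2104]);n=np.array([.2104,.9776])
def h(p): p=np.array(p[:2]); return (p@ax).round(4),(p@n).round(4)
for nm,q,z in [('hingeL',(662,244),.044),('hingeR',(150,243),.044),('eL',(674,45),.044),('eR',(138,44),.044),('railRtip',(283,328),.057),('railLtip',(522,330),.057),('kR',(307,378),.057),('kL',(505,378),.057),('Lin',(496,520),.057),('Rin',(319,520),.057),('wallL',(688,275),.09),('wallR',(122,272),.09)]:
    p=ray(w,W(*q),z); print(nm,p.round(4),h(p))
```

```text
edgeL(+y) (array([ 0.5554, -0.0249,  0.0408]), [0.0014, 0.001, 0.0015])
edgeR (array([ 0.5131, -0.2175,  0.0415]), [0.0007, 0.0019, 0.0017])
tabend (array([ 0.5057, -0.1132,  0.0442]), [0.001, 0.001])
hingeL [ 0.6268 -0.0414  0.044 ] (np.float64(0.6214), np.float64(0.0914))
hingeR [ 0.5854 -0.2331  0.044 ] (np.float64(0.6214), np.float64(-0.1047))
eL [ 0.5538 -0.026   0.044 ] (np.float64(0.5469), np.float64(0.0911))
eR [ 0.5126 -0.2174  0.044 ] (np.float64(0.5469), np.float64(-0.1046))
railRtip [ 0.6255 -0.1889  0.057 ] (np.float64(0.6513), np.float64(-0.0531))
railLtip [ 0.6452 -0.1007  0.057 ] (np.float64(0.6519), np.float64(0.0373))
kR [ 0.6469 -0.1847  0.057 ] (np.float64(0.6713), np.float64(-0.0445))
kL [ 0.6627 -0.1106  0.057 ] (np.float64(0.6712), np.float64(0.0313))
Lin [ 0.7207 -0.1252  0.057 ] (np.float64(0.7309), np.float64(0.0293))
Rin [ 0.7061 -0.1939  0.057 ] (np.float64(0.731), np.float64(-0.041))
wallL [ 0.6266 -0.0435  0.09  ] (np.float64(0.6217), np.float64(0.0893))
wallR [ 0.5854 -0.2316  0.09  ] (np.float64(0.621), np.float64(-0.1032))
```

Run:
```python
from h import *
delta((.495,.26,.30),down(0))
```

```text
xyz [-0.0332  0.3655 -0.1672] rotdeg [-11.99  -0.22  -0.03]
```

Request:
apply_moves --deltas '[{"fingers":0.085,"x":-0.033,"y":0.04,"z":-0.018,"rx":-2,"ry":0,"rz":0},{"fingers":0.085,"x":-0.033,"y":0.08,"z":-0.036,"rx":-4,"ry":0,"rz":0},{"fingers":0.085,"x":-0.033,"y":0.3655,"z":-0.167,"rx":-12,"ry":-0.2,"rz":0},{"fingers":0.085,"x":-0.033,"y":0.3655,"z":-0.167,"rx":-12,"ry":-0.2,"rz":0},{"fingers":0.085,"x":-0.033,"y":0.3655,"z":-0.167,"rx":-12,"ry":-0.2,"rz":0},{"fingers":0.085,"x":-0.033,"y":0.3655,"z":-0.167,"rx":-12,"ry":-0.2,"rz":0},{"fingers":0.085,"x":-0.033,"y":0.3655,"z":-0.167,"rx":-12,"ry":-0.2,"rz":0},{"fingers":0.085,"x":-0.033,"y":0.3655,"z":-0.167,"rx":-12,"ry":-0.2,"rz":0},{"fingers":0.085,"x":-0.033,"y":0.3655,"z":-0.167,"rx":-12,"ry":-0.2,"rz":0},{"fingers":0.085,"x":-0.033,"y":0.3655,"z":-0.167,"rx":-12,"ry":-0.2,"rz":0},{"fingers":0.085,"x":-0.033,"y":0.3655,"z":-0.167,"rx":-12,"ry":-0.2,"rz":0},{"fingers":0.085,"x":-0.033,"y":0.3655,"z":-0.167,"rx":-12,"ry":-0.2,"rz":0}]'

```text
time: 8.25
eef_pos: [0.4969, 0.2579, 0.3006]
ee_rot: [0.0, 0.706, -0.001, 0.708]
ft_force: [0.1, 0.0, -0.1]
width: 0.0846
```

Run:
```python
from h import *
s,_=snap('wrist','w4.png'); print(s['eef_pos'],s['ft_force'],s['q'],s['qvel'].round(3))
np.save('s4.npy',s,allow_pickle=True)
a=cv2.imread('pics/w4.png');print(a.shape);cv2.imwrite('pics/w4c.png',cv2.resize(a[40:240,150:350],None,fx=3,fy=3,interpolation=cv2.INTER_CUBIC))
```

```text
[0.49686557 0.25788175 0.30055652] [ 0.10165984  0.02544775 -0.11644943] [ 0.45873479  0.24347979  1.69988731 -0.00242464  1.19656407 -1.10970013] [-0.005 -0.005 -0.007  0.002  0.     0.004]
(384, 512, 3)
```

View pics/w4.png

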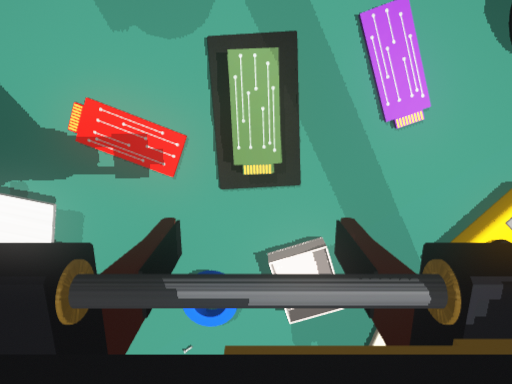

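View pics/w4c.png

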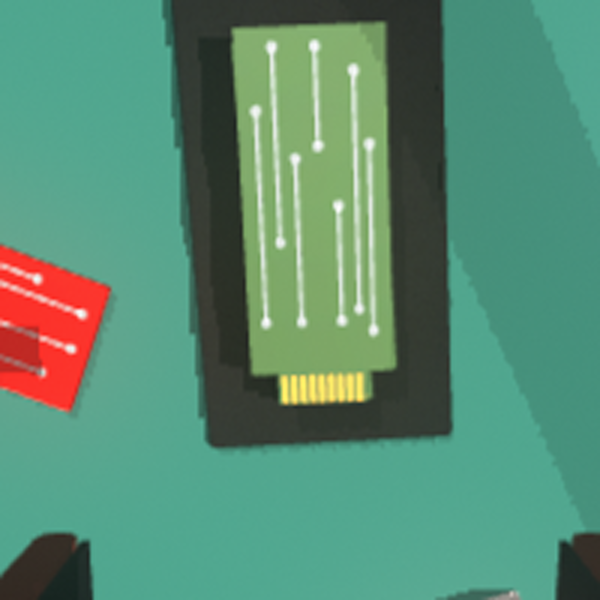

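Green stack is the only dark-green laminate: corners in the crop at (232,28),(386,22),(397,368),(252,376), brass tongue toward +x at row 403. It is the board meant.

Run:
```python
from h import *
s=np.load('s4.npy',allow_pickle=True).item()
w=cam('wrist',s); c=cam('scene')
a=cv2.imread('pics/w4.png'); hsv=cv2.cvtColor(a,cv2.COLOR_BGR2HSV)
m=((hsv[...,0]>35)&(hsv[...,0]<65)&(hsv[...,1]>70)&(hsv[...,2]>80)).astype(np.uint8)*255; m[230:]=0
m=cv2.morphologyEx(m,cv2.MORPH_CLOSE,np.ones((7,7)))
cs,_=cv2.findContours(m,cv2.RETR_EXTERNAL,cv2.CHAIN_APPROX_NONE); k=max(cs,key=cv2.contourArea); print(cv2.boundingRect(k),cv2.minAreaRect(k))
W=lambda u,v:(150+u/3-.33,40+v/3-.33)
S=lambda u,v:(280+u/8-.5,150+v/8-.5)
pts=[(232,28),(386,22),(397,369),(252,376)]
for z in(.028,.031,.034):
    P=np.array([ray(w,W(*q),z)[:2] for q in pts]+[ray(w,W(325,403),z)[:2]])
    print(z,P.round(4).tolist(),'w',np.linalg.norm(P[0]-P[1]).round(4),np.linalg.norm(P[3]-P[2]).round(4),'len',np.linalg.norm(P[4]-(P[0]+P[1])/2).round(4),'L146',np.linalg.norm((P[2]+P[3])/2-(P[0]+P[1])/2).round(4))
for q,r in zip(pts,[(163,160),(322,117),(508,352),(357,400)]): print(tri([(w,W(*q)),(c,S(*r))]))
```

```text
(227, 47, 56, 128) ((254.5203857421875, 110.57069396972656), (126.45509338378906, 51.46718215942383), 87.95458984375)
0.028 [[0.3514, 0.2192], [0.3492, 0.2847], [0.4977, 0.2918], [0.5008, 0.2246], [0.5136, 0.2584]] w 0.0655 0.0673 len 0.1635 L146 0.1491
0.031 [[0.3519, 0.2195], [0.3497, 0.2845], [0.4972, 0.2916], [0.5003, 0.2248], [0.5131, 0.2584]] w 0.065 0.0668 len 0.1624 L146 0.1481
0.034 [[0.3524, 0.2198], [0.3503, 0.2843], [0.4968, 0.2914], [0.4998, 0.225], [0.5125, 0.2584]] w 0.0646 0.0664 len 0.1612 L146 0.1471
(array([0.353 , 0.2206, 0.0336]), [0.001, 0.001])
(array([0.3519, 0.2865, 0.0343]), [0.0027, 0.0027])
(array([0.4962, 0.2904, 0.0346]), [0.001, 0.001])
(array([0.4998, 0.2258, 0.0365]), [0.0007, 0.0007])
```

Run:
```python
from h import *
delta((.432,.2552,.044),down(.04))
```

```text
xyz [ 0.2566 -0.0025 -0.0657] rotdeg [-2.4   0.16  0.06]
```

Request:
apply_moves --deltas '[{"fingers":0.03,"x":0.04,"y":-0.0025,"z":-0.02,"rx":-2.4,"ry":0.2,"rz":0},{"fingers":0.03,"x":0.08,"y":-0.0025,"z":-0.045,"rx":-2.4,"ry":0.2,"rz":0},{"fingers":0.03,"x":0.12,"y":-0.0025,"z":-0.0655,"rx":-2.4,"ry":0.2,"rz":0},{"fingers":0.03,"x":0.16,"y":-0.0025,"z":-0.0655,"rx":-2.4,"ry":0.2,"rz":0},{"fingers":0.03,"x":0.2,"y":-0.0025,"z":-0.0655,"rx":-2.4,"ry":0.2,"rz":0},{"fingers":0.03,"x":0.235,"y":-0.0025,"z":-0.0655,"rx":-2.4,"ry":0.2,"rz":0},{"fingers":0.03,"x":0.25,"y":-0.0025,"z":-0.0655,"rx":-2.4,"ry":0.2,"rz":0},{"fingers":0.03,"x":0.2565,"y":-0.0025,"z":-0.0655,"rx":-2.4,"ry":0.2,"rz":0},{"fingers":0.03,"x":0.2565,"y":-0.0025,"z":-0.0655,"rx":-2.4,"ry":0.2,"rz":0},{"fingers":0.03,"x":0.2565,"y":-0.0025,"z":-0.0655,"rx":-2.4,"ry":0.2,"rz":0}]'

```text
time: 9.3
eef_pos: [0.433, 0.2569, 0.0453]
ee_rot: [-0.014, 0.707, 0.015, 0.707]
ft_force: [-0.3, -0.4, -0.3]
width: 0.0302
```

Request:
apply_moves --deltas '[{"fingers":0.03,"x":0.002,"y":0,"z":0,"rx":0,"ry":0,"rz":0},{"fingers":0.03,"x":0.004,"y":0,"z":0,"rx":0,"ry":0,"rz":0},{"fingers":0.03,"x":0.006,"y":0,"z":0,"rx":0,"ry":0,"rz":0}]'

```text
time: 9.6
eef_pos: [0.4325, 0.2572, 0.0389]
ee_rot: [-0.015, 0.707, 0.015, 0.707]
ft_force: [-0.0, 0.4, 0.2]
width: 0.0302
```

Request:
apply_moves --deltas '[{"fingers":0.03,"x":0.001,"y":0,"z":0,"rx":0,"ry":0,"rz":0},{"fingers":0.03,"x":0.002,"y":0,"z":0,"rx":0,"ry":0,"rz":0}]'

```text
time: 9.8
eef_pos: [0.4321, 0.257, 0.0364]
ee_rot: [-0.015, 0.707, 0.015, 0.707]
ft_force: [0.6, 0.2, 0.8]
width: 0.0302
```

Request:
apply_moves --deltas '[{"fingers":0.03,"x":0.001,"y":0,"z":0,"rx":0,"ry":0,"rz":0},{"fingers":0.03,"x":0.002,"y":0,"z":0,"rx":0,"ry":0,"rz":0}]'

```text
time: 10.0
eef_pos: [0.4322, 0.2571, 0.0361]
ee_rot: [-0.015, 0.707, 0.015, 0.707]
ft_force: [-7.7, -3.5, 38.1]
width: 0.0298
```

Request:
apply_moves --deltas '[{"fingers":0.03,"x":-0.01,"y":0,"z":0,"rx":0,"ry":0,"rz":0},{"fingers":0.085,"x":-0.025,"y":-0.0015,"z":0,"rx":0,"ry":0,"rz":0},{"fingers":0.086,"x":-0.025,"y":-0.0015,"z":0,"rx":0,"ry":0,"rz":0},{"fingers":0.086,"x":-0.025,"y":-0.0015,"z":0,"rx":0,"ry":0,"rz":0},{"fingers":0.086,"x":-0.025,"y":-0.0015,"z":0,"rx":0,"ry":0,"rz":0},{"fingers":0.086,"x":-0.025,"y":-0.0015,"z":0,"rx":0,"ry":0,"rz":0}]'

```text
time: 10.6
eef_pos: [0.4318, 0.2553, 0.0588]
ee_rot: [-0.015, 0.707, 0.015, 0.707]
ft_force: [0.6, -1.1, 0.4]
width: 0.0666
```

Run:
```python
from h import *
s,_=snap('wrist','w5.png');print(s['width']); delta((.432,.2552,.0305),down(.04))
```

```text
0.06662421638626083
xyz [ 0.0284 -0.0001  0.0002] rotdeg [ 0.12 -0.06  0.05]
```

View pics/w5.png

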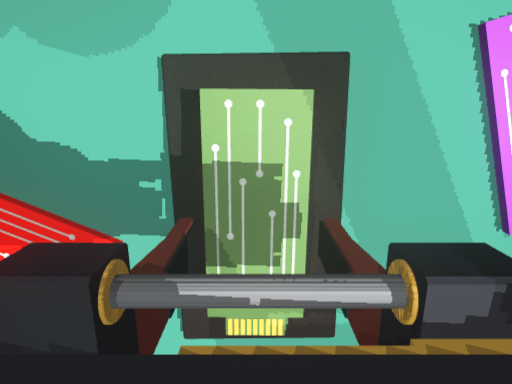

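Request:
apply_moves --deltas '[{"fingers":0.087,"x":0,"y":0,"z":0,"rx":0,"ry":0,"rz":0},{"fingers":0.087,"x":0,"y":0,"z":0,"rx":0,"ry":0,"rz":0},{"fingers":0.087,"x":0.01,"y":0,"z":0,"rx":0,"ry":0,"rz":0},{"fingers":0.087,"x":0.018,"y":0,"z":0,"rx":0,"ry":0,"rz":0},{"fingers":0.087,"x":0.022,"y":0,"z":0,"rx":0,"ry":0,"rz":0},{"fingers":0.087,"x":0.025,"y":0,"z":0,"rx":0,"ry":0,"rz":0},{"fingers":0.087,"x":0.0275,"y":0,"z":0,"rx":0,"ry":0,"rz":0},{"fingers":0.087,"x":0.0275,"y":0,"z":0,"rx":0,"ry":0,"rz":0}]'

```text
time: 11.45
eef_pos: [0.432, 0.2554, 0.0316]
ee_rot: [-0.015, 0.707, 0.015, 0.707]
ft_force: [-0.8, 0.8, 0.1]
width: 0.0873
```

Request:
apply_moves --deltas '[{"fingers":0.087,"x":0.0007,"y":0,"z":0,"rx":0,"ry":0,"rz":0},{"fingers":0.055,"x":0.0007,"y":0,"z":0,"rx":0,"ry":0,"rz":0},{"fingers":0.055,"x":0.0007,"y":0,"z":0,"rx":0,"ry":0,"rz":0},{"fingers":0.055,"x":0.0007,"y":0,"z":0,"rx":0,"ry":0,"rz":0},{"fingers":0.055,"x":0.0007,"y":0,"z":0,"rx":0,"ry":0,"rz":0},{"fingers":0.055,"x":0.0007,"y":0,"z":0,"rx":0,"ry":0,"rz":0}]' --grip_force 25

```text
time: 12.05
eef_pos: [0.4322, 0.2555, 0.0314]
ee_rot: [-0.015, 0.707, 0.015, 0.707]
ft_force: [-0.6, -1.0, 3.2]
width: 0.0637
```

Gripped at 63.7 mm. Lift slowly.

Request:
apply_moves --deltas '[{"fingers":0.055,"x":-0.003,"y":0,"z":0,"rx":0,"ry":0,"rz":0},{"fingers":0.055,"x":-0.008,"y":0,"z":0,"rx":0,"ry":0,"rz":0},{"fingers":0.055,"x":-0.02,"y":0,"z":0,"rx":0,"ry":0,"rz":0},{"fingers":0.055,"x":-0.04,"y":0,"z":0,"rx":0,"ry":0,"rz":0},{"fingers":0.055,"x":-0.065,"y":0,"z":0,"rx":0,"ry":0,"rz":0},{"fingers":0.055,"x":-0.095,"y":0,"z":0,"rx":0,"ry":0,"rz":0},{"fingers":0.055,"x":-0.12,"y":0,"z":0,"rx":0,"ry":0,"rz":0},{"fingers":0.055,"x":-0.12,"y":0,"z":0,"rx":0,"ry":0,"rz":0}]'

```text
time: 12.85
eef_pos: [0.4342, 0.2567, 0.1551]
ee_rot: [-0.014, 0.705, 0.016, 0.709]
ft_force: [0.0, 0.3, -1.4]
width: 0.0641
```

Run:
```python
from h import *
s,_=snap('wrist','w6.png'); snap('scene','e6.png'); print(s['width'],s['eef_pos'],s['ft_force']); np.save('s6.npy',s,allow_pickle=True)
a=cv2.imread('pics/e6.png');cv2.imwrite('pics/e6c.png',cv2.resize(a[110:230,260:400],None,fx=5,fy=5,interpolation=cv2.INTER_CUBIC))
```

```text
0.06413527916268097 [0.43417062 0.25669791 0.15511876] [ 0.0296265   0.26372822 -1.43182335]
```

View pics/w6.png

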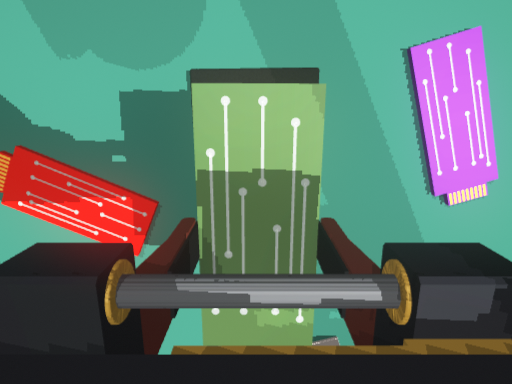

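View pics/e6c.png

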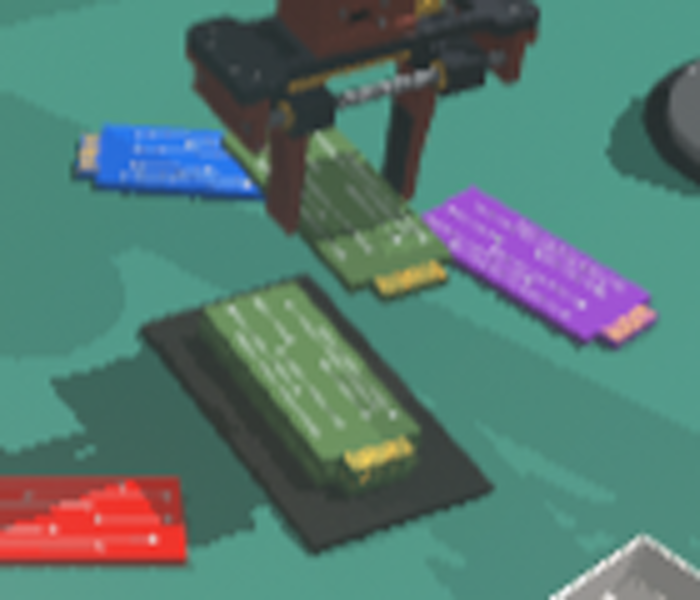

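```bash
python3 - <<'E'
from h import *
s=np.load('s6.npy',allow_pickle=True).item(); w=cam('wrist',s)
rot=R.from_quat(s['ee_rot']).as_matrix()
# tool coords: top of board at x=-.0048, tail at z=-.08
for pit in(-.1,-.05,0,.05,.1):
  o=[]
  for y in(-.032,.032):
    p=np.array([-.0048+np.sin(pit)*.08,y,-.0805*np.cos(pit)]); o.append(proj(w,s['eef_pos']+rot@p).round(1))
  print(pit,o, o[1][0]-o[0][0])
E
python3 - <<'E'
import cv2
a=cv2.imread('pics/w6.png');cv2.imwrite('pics/w6c.png',cv2.resize(a[60:110,180:335],None,fx=5,fy=5,interpolation=cv2.INTER_CUBIC))
E
```

```text
-0.1 [array([185.6,  83.1]), array([328. ,  82.9])] 142.4
-0.05 [array([187.5,  83.2]), array([326.2,  83. ])] 138.7
0 [array([189.3,  83.7]), array([324.4,  83.6])] 135.09999999999997
0.05 [array([191.1,  84.7]), array([322.7,  84.5])] 131.6
0.1 [array([192.7,  86. ]), array([321. ,  85.9])] 128.3
```

View pics/w6c.png

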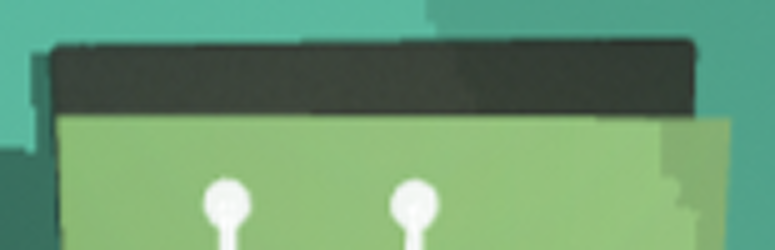

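Run:
```python
from h import *
delta((.5473,-.1247,.12),down(-.212))
```

```text
xyz [ 0.0319 -0.3848  0.0989] rotdeg [14.56  0.07 -0.03]
```

Request:
apply_moves --deltas '[{"fingers":0.055,"x":0,"y":-0.02,"z":0.005,"rx":1,"ry":0,"rz":0},{"fingers":0.055,"x":0,"y":-0.055,"z":0.015,"rx":2.5,"ry":0,"rz":0},{"fingers":0.055,"x":0,"y":-0.095,"z":0.025,"rx":4,"ry":0,"rz":0},{"fingers":0.055,"x":0,"y":-0.135,"z":0.035,"rx":5,"ry":0,"rz":0},{"fingers":0.055,"x":0,"y":-0.175,"z":0.045,"rx":6.5,"ry":0,"rz":0},{"fingers":0.055,"x":0.005,"y":-0.215,"z":0.055,"rx":8,"ry":0,"rz":0},{"fingers":0.055,"x":0.01,"y":-0.255,"z":0.065,"rx":9.5,"ry":0,"rz":0},{"fingers":0.055,"x":0.015,"y":-0.295,"z":0.075,"rx":11,"ry":0,"rz":0},{"fingers":0.055,"x":0.02,"y":-0.335,"z":0.088,"rx":12.5,"ry":0,"rz":0},{"fingers":0.055,"x":0.025,"y":-0.365,"z":0.095,"rx":14,"ry":0,"rz":0},{"fingers":0.055,"x":0.03,"y":-0.38,"z":0.098,"rx":14.6,"ry":0,"rz":0},{"fingers":0.055,"x":0.032,"y":-0.385,"z":0.099,"rx":14.6,"ry":0,"rz":0},{"fingers":0.055,"x":0.032,"y":-0.385,"z":0.099,"rx":14.6,"ry":0,"rz":0},{"fingers":0.055,"x":0.032,"y":-0.385,"z":0.099,"rx":14.6,"ry":0,"rz":0}]'

```text
time: 14.35
eef_pos: [0.5466, -0.1237, 0.1191]
ee_rot: [0.075, 0.704, -0.075, 0.703]
ft_force: [-0.5, -0.5, -1.8]
width: 0.0636
```

Run:
```python
from h import *
s,_=snap('wrist','w7.png'); print(s['width'],s['eef_pos'],s['ft_force']); np.save('s7.npy',s,allow_pickle=True); snap('side','d7.png')
delta((.5473,-.1247,.0475),down(-.212))
a=cv2.imread('pics/d7.png');cv2.imwrite('pics/d7c.png',cv2.resize(a[120:255,230:400],None,fx=4,fy=4,interpolation=cv2.INTER_CUBIC))
```

```text
0.06359542671184047 [ 0.54661428 -0.12370461  0.1190748 ] [-0.46178095 -0.49178332 -1.84764948]
xyz [ 0.072  -0.0009  0.0005] rotdeg [ 0.05 -0.01  0.02]
```

View pics/w7.png

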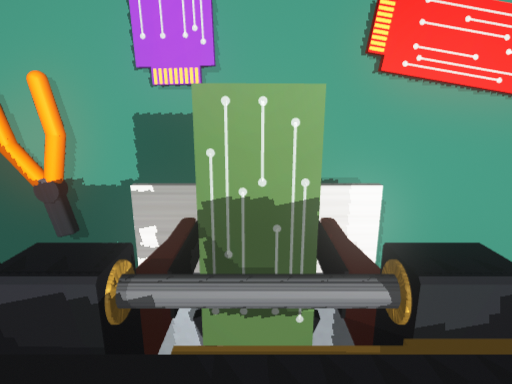

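View pics/d7c.png

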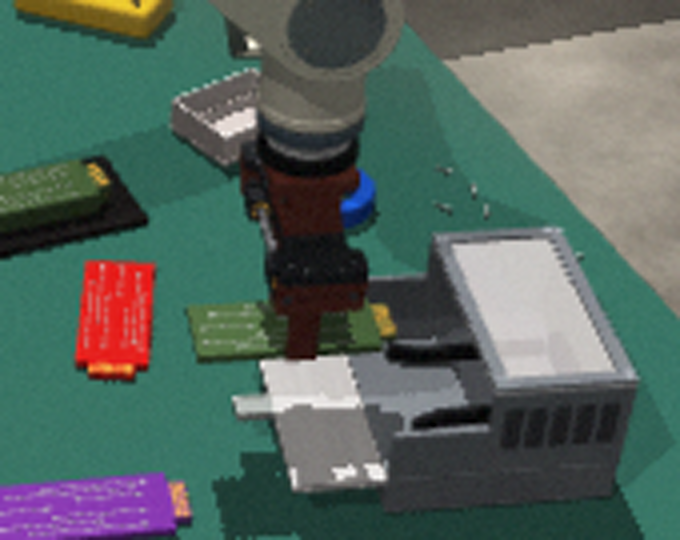

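Request:
apply_moves --deltas '[{"fingers":0.055,"x":0.02,"y":-0.001,"z":0.0005,"rx":0,"ry":0,"rz":0},{"fingers":0.055,"x":0.045,"y":-0.001,"z":0.0005,"rx":0,"ry":0,"rz":0},{"fingers":0.055,"x":0.06,"y":-0.001,"z":0.0005,"rx":0,"ry":0,"rz":0},{"fingers":0.055,"x":0.066,"y":-0.001,"z":0.0005,"rx":0,"ry":0,"rz":0},{"fingers":0.055,"x":0.069,"y":-0.001,"z":0.0005,"rx":0,"ry":0,"rz":0},{"fingers":0.055,"x":0.069,"y":-0.001,"z":0.0005,"rx":0,"ry":0,"rz":0},{"fingers":0.055,"x":0.069,"y":-0.001,"z":0.0005,"rx":0,"ry":0,"rz":0}]'

```text
time: 15.15
eef_pos: [0.5482, -0.1262, 0.0512]
ee_rot: [0.075, 0.703, -0.075, 0.704]
ft_force: [0.8, 0.3, -1.7]
width: 0.0635
```

Request:
apply_moves --deltas '[{"fingers":0.055,"x":0.001,"y":0,"z":0,"rx":0,"ry":0,"rz":0},{"fingers":0.055,"x":0.002,"y":0,"z":0,"rx":0,"ry":0,"rz":0},{"fingers":0.055,"x":0.002,"y":0,"z":0,"rx":0,"ry":0,"rz":0}]'

```text
time: 15.45
eef_pos: [0.5476, -0.1261, 0.0486]
ee_rot: [0.075, 0.703, -0.075, 0.703]
ft_force: [0.3, 0.5, -2.1]
width: 0.0637
```

Request:
apply_moves --deltas '[{"fingers":0.055,"x":0.001,"y":0.001,"z":0,"rx":0,"ry":0,"rz":0},{"fingers":0.055,"x":0.0015,"y":0.0012,"z":0,"rx":0,"ry":0,"rz":0},{"fingers":0.055,"x":0.002,"y":0.0012,"z":0,"rx":0,"ry":0,"rz":0}]'

```text
time: 15.75
eef_pos: [0.5479, -0.1249, 0.0467]
ee_rot: [0.075, 0.703, -0.075, 0.703]
ft_force: [-2.6, 0.1, 8.3]
width: 0.0635
```

In contact. Release, lift, look.

Request:
apply_moves --deltas '[{"fingers":0.08,"x":-0.001,"y":0,"z":0,"rx":0,"ry":0,"rz":0},{"fingers":0.08,"x":-0.001,"y":0,"z":0,"rx":0,"ry":0,"rz":0},{"fingers":0.086,"x":-0.001,"y":0,"z":0,"rx":0,"ry":0,"rz":0},{"fingers":0.086,"x":-0.01,"y":0,"z":0,"rx":0,"ry":0,"rz":0},{"fingers":0.086,"x":-0.03,"y":0,"z":0,"rx":0,"ry":0,"rz":0},{"fingers":0.086,"x":-0.06,"y":0,"z":0,"rx":0,"ry":0,"rz":0},{"fingers":0.086,"x":-0.1,"y":0,"z":0,"rx":0,"ry":0,"rz":0},{"fingers":0.086,"x":-0.1,"y":0,"z":0,"rx":0,"ry":0,"rz":0},{"fingers":0.086,"x":-0.1,"y":0,"z":0,"rx":0,"ry":0,"rz":0}]'

```text
time: 16.65
eef_pos: [0.5485, -0.125, 0.1478]
ee_rot: [0.075, 0.702, -0.075, 0.704]
ft_force: [-0.8, 0.2, -0.6]
width: 0.086
```

Run:
```python
from h import *
s,_=snap('wrist','w8.png'); print(s['width'],s['eef_pos'],s['ft_force']); np.save('s8.npy',s,allow_pickle=True); snap('side','d8.png')
a=cv2.imread('pics/d8.png');cv2.imwrite('pics/d8c.png',cv2.resize(a[120:255,230:400],None,fx=4,fy=4,interpolation=cv2.INTER_CUBIC))
a=cv2.imread('pics/w8.png');cv2.imwrite('pics/w8c.png',cv2.resize(a[40:240,150:360],None,fx=3,fy=3,interpolation=cv2.INTER_CUBIC))
```

```text
0.08602358134276084 [ 0.54847732 -0.12502153  0.14783756] [-0.76014087  0.24542046 -0.56818099]
```

View pics/w8c.png

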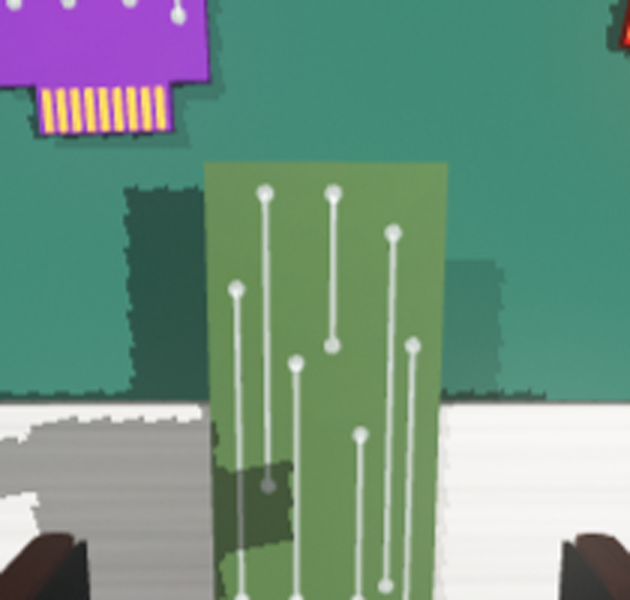

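View pics/d8c.png

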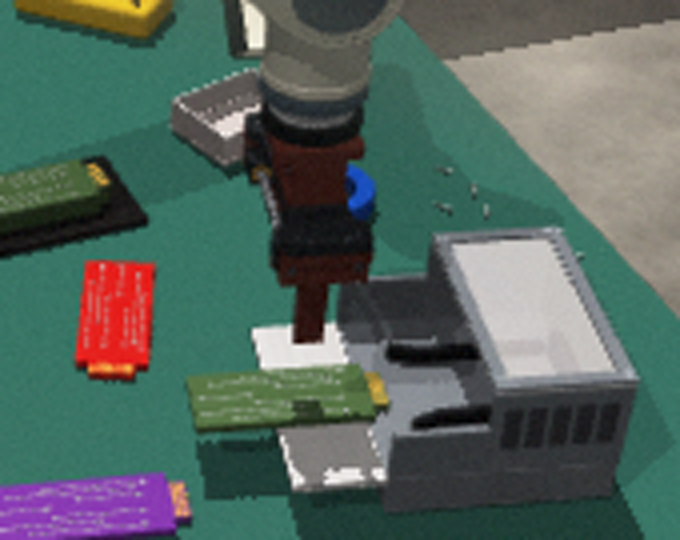

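Run:
```python
from h import *
s=np.load('s8.npy',allow_pickle=True).item(); w=cam('wrist',s); d=cam('side')
W=lambda u,v:(150+u/3-.33,40+v/3-.33)
D=lambda u,v:(230+u/4-.4,120+v/4-.4)
ax=np.array([.9776,-.2104]);n=np.array([.2104,.9776])
for nm,q in [('tailR',(205,163)),('tailL',(447,163)),('R550',(216,550)),('L550',(435,550))]:
    p=ray(w,W(*q),.0515)[:2]; print(nm,round(p@ax-.6213,4),round(p@n+.0067,4))
for q in [(387,378),(390,403),(187,378),(197,430)]:
    p=ray(d,D(*q),.052)[:2]; print(q,round(p@ax-.6213,4),round(p@n+.0067,4))
```

```text
tailR -0.1401 -0.031
tailL -0.14 0.0322
R550 -0.0331 -0.0313
L550 -0.033 0.032
(387, 378) 0.0254 0.0093
(390, 403) 0.0207 -0.0214
(187, 378) -0.139 0.0259
(197, 430) -0.1399 -0.0377
```

Run:
```python
from h import *
delta((.4760,-.1089,.0475),down(-.212))
```

```text
xyz [ 0.0984  0.0005 -0.0728] rotdeg [-0.05 -0.06  0.02]
```

Request:
apply_moves --deltas '[{"fingers":0.086,"x":0.0,"y":0.0005,"z":-0.04,"rx":0,"ry":0,"rz":0},{"fingers":0.086,"x":0.02,"y":0.0005,"z":-0.07,"rx":0,"ry":0,"rz":0},{"fingers":0.086,"x":0.055,"y":0.0005,"z":-0.073,"rx":0,"ry":0,"rz":0},{"fingers":0.086,"x":0.08,"y":0.0005,"z":-0.073,"rx":0,"ry":0,"rz":0},{"fingers":0.086,"x":0.092,"y":0.0005,"z":-0.073,"rx":0,"ry":0,"rz":0},{"fingers":0.086,"x":0.098,"y":0.0005,"z":-0.073,"rx":0,"ry":0,"rz":0},{"fingers":0.086,"x":0.098,"y":0.0005,"z":-0.073,"rx":0,"ry":0,"rz":0},{"fingers":0.086,"x":0.098,"y":0.0005,"z":-0.073,"rx":0,"ry":0,"rz":0}]'

```text
time: 17.55
eef_pos: [0.4771, -0.1091, 0.0489]
ee_rot: [0.075, 0.703, -0.075, 0.703]
ft_force: [0.5, -0.2, -0.1]
width: 0.0861
```

Request:
apply_moves --deltas '[{"fingers":0.086,"x":0.0015,"y":0,"z":-0.001,"rx":0,"ry":0,"rz":0},{"fingers":0.055,"x":0.0015,"y":0,"z":-0.001,"rx":0,"ry":0,"rz":0},{"fingers":0.055,"x":0.0015,"y":0,"z":-0.001,"rx":0,"ry":0,"rz":0},{"fingers":0.055,"x":0.0015,"y":0,"z":-0.001,"rx":0,"ry":0,"rz":0},{"fingers":0.055,"x":0.0015,"y":0,"z":-0.001,"rx":0,"ry":0,"rz":0},{"fingers":0.055,"x":0.0015,"y":0,"z":-0.001,"rx":0,"ry":0,"rz":0}]' --grip_force 15

```text
time: 18.15
eef_pos: [0.4758, -0.1088, 0.0472]
ee_rot: [0.075, 0.703, -0.075, 0.703]
ft_force: [-0.9, -0.3, 3.0]
width: 0.0633
```

Grasped at the outer end. Slide in.

Request:
apply_moves --deltas '[{"fingers":0.055,"x":-0.0005,"y":0,"z":0.01,"rx":0,"ry":0,"rz":0},{"fingers":0.055,"x":-0.001,"y":0,"z":0.025,"rx":0,"ry":0,"rz":0},{"fingers":0.055,"x":-0.001,"y":0,"z":0.04,"rx":0,"ry":0,"rz":0},{"fingers":0.055,"x":-0.001,"y":0,"z":0.055,"rx":0,"ry":0,"rz":0},{"fingers":0.055,"x":-0.001,"y":0,"z":0.07,"rx":0,"ry":0,"rz":0},{"fingers":0.055,"x":-0.001,"y":0,"z":0.08,"rx":0,"ry":0,"rz":0},{"fingers":0.055,"x":-0.001,"y":0,"z":0.08,"rx":0,"ry":0,"rz":0}]'

```text
time: 18.85
eef_pos: [0.5558, -0.1262, 0.048]
ee_rot: [0.075, 0.702, -0.075, 0.704]
ft_force: [2.0, -0.1, 0.6]
width: 0.0638
```

Run:
```python
from h import *
s,_=snap('wrist','w9.png'); print(s['width'],s['eef_pos'],s['ft_force']); snap('side','d9.png')
a=cv2.imread('pics/d9.png');cv2.imwrite('pics/d9c.png',cv2.resize(a[120:255,230:400],None,fx=4,fy=4,interpolation=cv2.INTER_CUBIC))
delta((.5473,-.1247,.0485),down(-.212))
p=s['eef_pos'][:2]; print(p@[.9776,-.2104]-.6213,p@[.2104,.9776])
```

```text
0.0637512443398527 [ 0.55579439 -0.12615472  0.04802754] [ 1.97499519 -0.05044124  0.57699331]
xyz [-0.0006 -0.0004 -0.0069] rotdeg [-0.04  0.06  0.03]
-0.05141245334430755 -0.006389716758707739
```

View pics/d9c.png

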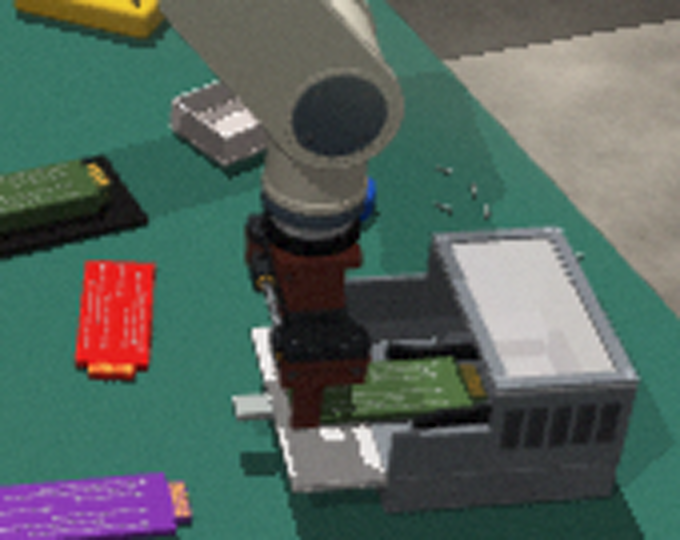

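View pics/w9.png

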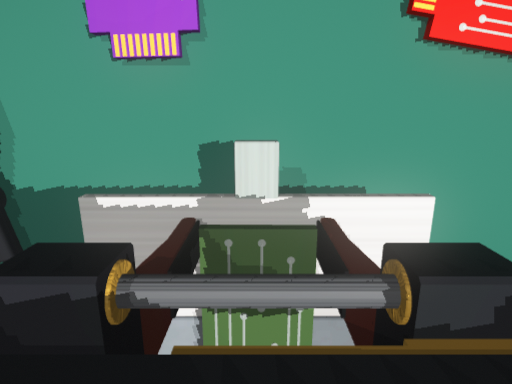

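Request:
apply_moves --deltas '[{"fingers":0.055,"x":0,"y":0,"z":0.012,"rx":0,"ry":0,"rz":0},{"fingers":0.055,"x":0,"y":0,"z":0.026,"rx":0,"ry":0,"rz":0},{"fingers":0.055,"x":0,"y":0,"z":0.04,"rx":0,"ry":0,"rz":0},{"fingers":0.055,"x":0,"y":0,"z":0.052,"rx":0,"ry":0,"rz":0},{"fingers":0.055,"x":0,"y":0,"z":0.056,"rx":0,"ry":0,"rz":0},{"fingers":0.055,"x":0,"y":0,"z":0.056,"rx":0,"ry":0,"rz":0}]'

```text
time: 19.55
eef_pos: [0.6081, -0.1374, 0.0486]
ee_rot: [0.075, 0.704, -0.075, 0.703]
ft_force: [-2.8, 0.3, 8.0]
width: 0.0636
```

Request:
apply_moves --deltas '[{"fingers":0.055,"x":-0.0006,"y":0,"z":0.003,"rx":0,"ry":0,"rz":0},{"fingers":0.055,"x":-0.0008,"y":0,"z":0.006,"rx":0,"ry":0,"rz":0},{"fingers":0.055,"x":-0.0008,"y":0,"z":0.009,"rx":0,"ry":0,"rz":0}]'

```text
time: 19.85
eef_pos: [0.6169, -0.1393, 0.0486]
ee_rot: [0.075, 0.704, -0.075, 0.703]
ft_force: [-2.9, 0.2, 2.3]
width: 0.0634
```

Request:
apply_moves --deltas '[{"fingers":0.055,"x":0,"y":0,"z":0.002,"rx":0,"ry":0,"rz":0},{"fingers":0.055,"x":0,"y":0,"z":0.004,"rx":0,"ry":0,"rz":0},{"fingers":0.055,"x":0,"y":0,"z":0.004,"rx":0,"ry":0,"rz":0}]'

```text
time: 20.15
eef_pos: [0.6213, -0.1403, 0.0486]
ee_rot: [0.075, 0.703, -0.075, 0.703]
ft_force: [-0.6, 0.1, 1.0]
width: 0.0639
```

Request:
apply_moves --deltas '[{"fingers":0.055,"x":0,"y":0,"z":0.0015,"rx":0,"ry":0,"rz":0},{"fingers":0.055,"x":0,"y":0,"z":0.003,"rx":0,"ry":0,"rz":0},{"fingers":0.055,"x":0,"y":0,"z":0.003,"rx":0,"ry":0,"rz":0}]'

```text
time: 20.45
eef_pos: [0.6215, -0.1403, 0.0486]
ee_rot: [0.075, 0.705, -0.075, 0.701]
ft_force: [-9.4, 1.8, 9.6]
width: 0.0636
```

Request:
apply_moves --deltas '[{"fingers":0.055,"x":0,"y":0,"z":-0.0025,"rx":0,"ry":0,"rz":0},{"fingers":0.075,"x":0,"y":0,"z":-0.0025,"rx":0,"ry":0,"rz":0},{"fingers":0.075,"x":0,"y":0,"z":-0.0025,"rx":0,"ry":0,"rz":0},{"fingers":0.075,"x":0,"y":0,"z":-0.0025,"rx":0,"ry":0,"rz":0},{"fingers":0.075,"x":-0.01,"y":0,"z":-0.0025,"rx":0,"ry":0,"rz":0},{"fingers":0.075,"x":-0.04,"y":0,"z":-0.003,"rx":0,"ry":0,"rz":0},{"fingers":0.075,"x":-0.08,"y":0,"z":-0.003,"rx":0,"ry":0,"rz":0},{"fingers":0.075,"x":-0.12,"y":0,"z":0.02,"rx":0,"ry":0,"rz":0},{"fingers":0.075,"x":-0.16,"y":0,"z":0.04,"rx":0,"ry":0,"rz":0},{"fingers":0.075,"x":-0.16,"y":0,"z":0.04,"rx":0,"ry":0,"rz":0},{"fingers":0.075,"x":-0.16,"y":0,"z":0.04,"rx":0,"ry":0,"rz":0}]'

```text
time: 21.55
eef_pos: [0.6639, -0.1494, 0.2102]
ee_rot: [0.075, 0.702, -0.075, 0.704]
ft_force: [0.3, -0.2, -0.1]
width: 0.0748
```

Run:
```python
from h import *
s,_=snap('wrist','w10.png'); print(s['width'],s['eef_pos'],s['ft_force']);np.save('s10.npy',s,allow_pickle=True)
a=cv2.imread('pics/w10.png');cv2.imwrite('pics/w10c.png',cv2.resize(a[60:280,130:380],None,fx=3,fy=3,interpolation=cv2.INTER_CUBIC)[:600])
```

```text
0.07477250477311974 [ 0.66390237 -0.14937931  0.21022901] [ 0.31436189 -0.18333527 -0.08556748]
```

View pics/w10c.png

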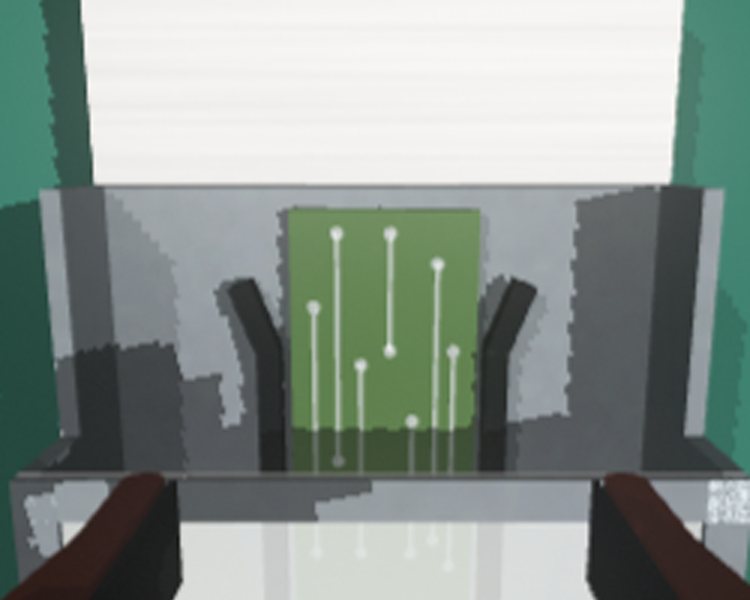

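Run:
```python
from h import *
s=np.load('s10.npy',allow_pickle=True).item(); w=cam('wrist',s)
W=lambda u,v:(130+u/3-.33,60+v/3-.33)
ax=np.array([.9776,-.2104]);n=np.array([.2104,.9776])
for nm,q,z in [('tailR',(288,209),.052),('tailL',(480,209),.052),('R',(292,420),.052),('L',(480,420),.052),('mouthR',(93,187),.044),('mouthL',(671,187),.044),('floor',(382,187),.045)]:
    p=ray(w,W(*q),z)[:2]; print(nm,round(p@ax-.6213,4),round(p@n+.0067,4))
H=lambda a,l,z:(*((.6213+a)*ax+(-.0067+l)*n),z)
delta(H(-.095,0,.15),down(-.212)); delta(H(-.095,0,.021),down(-.212))
```

```text
tailR 0.0083 -0.0314
tailL 0.0084 0.0325
R 0.0812 -0.0319
L 0.0813 0.0342
mouthR 0.0013 -0.0981
mouthL 0.0016 0.0979
floor 0.0014 -0.0001
xyz [ 0.0586 -0.0004 -0.1527] rotdeg [-0.04 -0.04  0.02]
xyz [ 0.1876 -0.0004 -0.1526] rotdeg [-0.04 -0.04  0.02]
```

Request:
apply_moves --deltas '[{"fingers":0.05,"x":0,"y":0,"z":-0.04,"rx":0,"ry":0,"rz":0},{"fingers":0.05,"x":0,"y":0,"z":-0.08,"rx":0,"ry":0,"rz":0},{"fingers":0.05,"x":0.01,"y":0,"z":-0.12,"rx":0,"ry":0,"rz":0},{"fingers":0.05,"x":0.04,"y":0,"z":-0.15,"rx":0,"ry":0,"rz":0},{"fingers":0.05,"x":0.08,"y":0,"z":-0.1575,"rx":0,"ry":0,"rz":0},{"fingers":0.05,"x":0.12,"y":0,"z":-0.1575,"rx":0,"ry":0,"rz":0},{"fingers":0.05,"x":0.155,"y":0,"z":-0.1575,"rx":0,"ry":0,"rz":0},{"fingers":0.05,"x":0.175,"y":0,"z":-0.1575,"rx":0,"ry":0,"rz":0},{"fingers":0.05,"x":0.187,"y":0,"z":-0.1575,"rx":0,"ry":0,"rz":0},{"fingers":0.05,"x":0.187,"y":0,"z":-0.1575,"rx":0,"ry":0,"rz":0},{"fingers":0.05,"x":0.187,"y":0,"z":-0.1575,"rx":0,"ry":0,"rz":0}]'

```text
time: 22.7
eef_pos: [0.509, -0.116, 0.0218]
ee_rot: [0.075, 0.703, -0.075, 0.703]
ft_force: [-0.3, -0.5, 0.1]
width: 0.05
```

Request:
apply_moves --deltas '[{"fingers":0.015,"x":0,"y":0,"z":0,"rx":0,"ry":0,"rz":0},{"fingers":0.015,"x":0,"y":0,"z":0,"rx":0,"ry":0,"rz":0},{"fingers":0.015,"x":0,"y":0,"z":0,"rx":0,"ry":0,"rz":0},{"fingers":0.015,"x":0,"y":0,"z":0,"rx":0,"ry":0,"rz":0},{"fingers":0.015,"x":0,"y":0,"z":0,"rx":0,"ry":0,"rz":0}]' --grip_force 12

```text
time: 23.2
eef_pos: [0.5096, -0.117, 0.0224]
ee_rot: [0.074, 0.703, -0.075, 0.703]
ft_force: [-1.9, -5.1, 3.8]
width: 0.0239
```

Run:
```python
from h import *
s=env.read_state(); p=s['eef_pos']; a=p[:2]@[.9776,-.2104]-.6213; print('a',a,'lat',p[:2]@[.2104,.9776]+.0067,p[2],s['width'])
r=-a; 
f=lambda t:np.array([-r*np.sin(t)-.004*np.cos(t), r*np.cos(t)-.004*np.sin(t)])
for th in np.linspace(np.pi/2,0,21): print(round(th,2),'z',(f(th)-f(np.pi/2))[0].round(4),'x',-(f(th)-f(np.pi/2))[1].round(4))
```

```text
a -0.09852796910930683 lat -0.0004212504585838191 0.022379166095415133 0.023943596589985204
1.57 z 0.0 x -0.0
1.49 z -0.0 x -0.0077
1.41 z 0.0006 x -0.0155
1.34 z 0.0018 x -0.0231
1.26 z 0.0036 x -0.0306
1.18 z 0.006 x -0.038
1.1 z 0.0089 x -0.0452
1.02 z 0.0124 x -0.0521
0.94 z 0.0165 x -0.0587
0.86 z 0.021 x -0.0649
0.79 z 0.026 x -0.0708
0.71 z 0.0315 x -0.0763
0.63 z 0.0374 x -0.0814
0.55 z 0.0436 x -0.0859
0.47 z 0.0502 x -0.09
0.39 z 0.0571 x -0.0935
0.31 z 0.0643 x -0.0965
0.24 z 0.0716 x -0.0989
0.16 z 0.0792 x -0.1007
0.08 z 0.0868 x -0.1019
0.0 z 0.0945 x -0.1025
```

Request:
apply_moves --deltas '[{"fingers":0.015,"x":-0.0077,"y":0,"z":0,"rx":0,"ry":0,"rz":0},{"fingers":0.015,"x":-0.0155,"y":0,"z":0.0006,"rx":0,"ry":0,"rz":0},{"fingers":0.015,"x":-0.023,"y":0,"z":0.0018,"rx":0,"ry":0,"rz":0},{"fingers":0.015,"x":-0.0305,"y":0,"z":0.0036,"rx":0,"ry":0,"rz":0},{"fingers":0.015,"x":-0.038,"y":0,"z":0.006,"rx":0,"ry":0,"rz":0},{"fingers":0.015,"x":-0.045,"y":0,"z":0.009,"rx":0,"ry":0,"rz":0},{"fingers":0.015,"x":-0.052,"y":0,"z":0.0125,"rx":0,"ry":0,"rz":0}]'

```text
time: 23.9
eef_pos: [0.5206, -0.1193, 0.0737]
ee_rot: [0.075, 0.704, -0.075, 0.703]
ft_force: [-1.3, -5.5, -5.0]
width: 0.0237
```

Run:
```python
from h import *
s,_=snap('side','d11.png'); print(s['eef_pos'],s['ft_force'])
a=cv2.imread('pics/d11.png');cv2.imwrite('pics/d11c.png',cv2.resize(a[120:255,230:400],None,fx=4,fy=4,interpolation=cv2.INTER_CUBIC))
```

```text
[ 0.52061703 -0.11933306  0.07368904] [-1.27287074 -5.49817034 -4.96589746]
```

View pics/d11c.png

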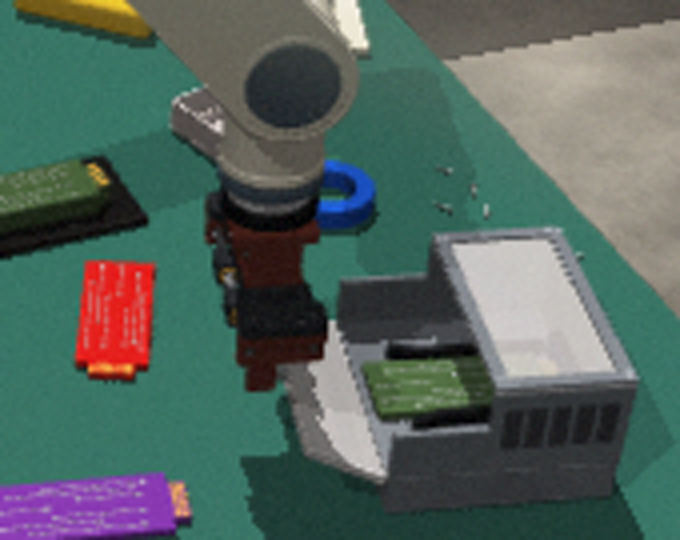

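Flap is rising; continue the arc (relative to the pose at 1.02 rad).

Request:
apply_moves --deltas '[{"fingers":0.015,"x":-0.0067,"y":-0.0005,"z":0.004,"rx":0,"ry":0,"rz":0},{"fingers":0.015,"x":-0.013,"y":-0.0005,"z":0.0085,"rx":0,"ry":0,"rz":0},{"fingers":0.015,"x":-0.0188,"y":-0.0005,"z":0.0135,"rx":0,"ry":0,"rz":0},{"fingers":0.015,"x":-0.0243,"y":-0.0005,"z":0.019,"rx":0,"ry":0,"rz":0},{"fingers":0.015,"x":-0.0294,"y":-0.0005,"z":0.025,"rx":0,"ry":0,"rz":0},{"fingers":0.015,"x":-0.034,"y":-0.0005,"z":0.031,"rx":0,"ry":0,"rz":0},{"fingers":0.015,"x":-0.038,"y":-0.0005,"z":0.0378,"rx":0,"ry":0,"rz":0},{"fingers":0.015,"x":-0.0415,"y":-0.0005,"z":0.0447,"rx":0,"ry":0,"rz":0},{"fingers":0.015,"x":-0.0445,"y":-0.0005,"z":0.0519,"rx":0,"ry":0,"rz":0}]'

```text
time: 24.85
eef_pos: [0.5718, -0.1303, 0.1185]
ee_rot: [0.075, 0.704, -0.075, 0.703]
ft_force: [-3.7, -2.7, -2.9]
width: 0.0239
```

Request:
apply_moves --deltas '[{"fingers":0.015,"x":-0.0024,"y":0,"z":0.0073,"rx":0,"ry":0,"rz":0},{"fingers":0.015,"x":-0.0042,"y":0,"z":0.0149,"rx":0,"ry":0,"rz":0},{"fingers":0.015,"x":-0.0054,"y":0,"z":0.0225,"rx":0,"ry":0,"rz":0}]'

```text
time: 25.15
eef_pos: [0.5942, -0.1351, 0.1243]
ee_rot: [0.075, 0.703, -0.075, 0.703]
ft_force: [-4.0, -4.2, 1.7]
width: 0.0239
```

Request:
apply_moves --deltas '[{"fingers":0.015,"x":-0.0005,"y":0,"z":0.004,"rx":0,"ry":0,"rz":0},{"fingers":0.015,"x":-0.0006,"y":0,"z":0.008,"rx":0,"ry":0,"rz":0},{"fingers":0.015,"x":-0.0006,"y":0,"z":0.009,"rx":0,"ry":0,"rz":0}]'

```text
time: 25.45
eef_pos: [0.6036, -0.1372, 0.1252]
ee_rot: [0.075, 0.703, -0.075, 0.703]
ft_force: [-4.7, -2.7, 6.2]
width: 0.0239
```

Request:
apply_moves --deltas '[{"fingers":0.015,"x":0,"y":0,"z":0.0015,"rx":0,"ry":0,"rz":0},{"fingers":0.015,"x":0,"y":0,"z":0.003,"rx":0,"ry":0,"rz":0},{"fingers":0.015,"x":0,"y":0,"z":0.003,"rx":0,"ry":0,"rz":0}]'

```text
time: 25.75
eef_pos: [0.6065, -0.1378, 0.1253]
ee_rot: [0.075, 0.703, -0.075, 0.704]
ft_force: [-3.6, -2.9, 3.7]
width: 0.0239
```

Run:
```python
from h import *
s,_=snap('side','d12.png'); 
a=cv2.imread('pics/d12.png');cv2.imwrite('pics/d12c.png',cv2.resize(a[140:255,280:400],None,fx=5,fy=5,interpolation=cv2.INTER_CUBIC))
snap('wrist','w12.png'); a=cv2.imread('pics/w12.png');cv2.imwrite('pics/w12c.png',cv2.resize(a[140:300,80:440],None,fx=2.2,fy=2.2,interpolation=cv2.INTER_CUBIC))
```

```text
(no output)
```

View pics/d12c.png

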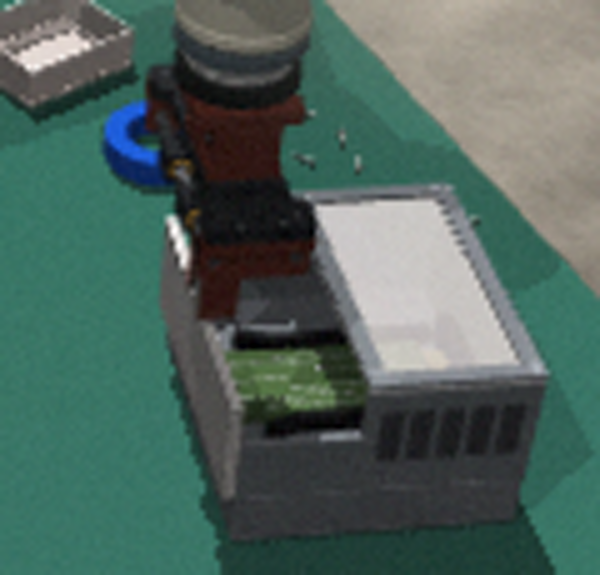

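View pics/w12c.png

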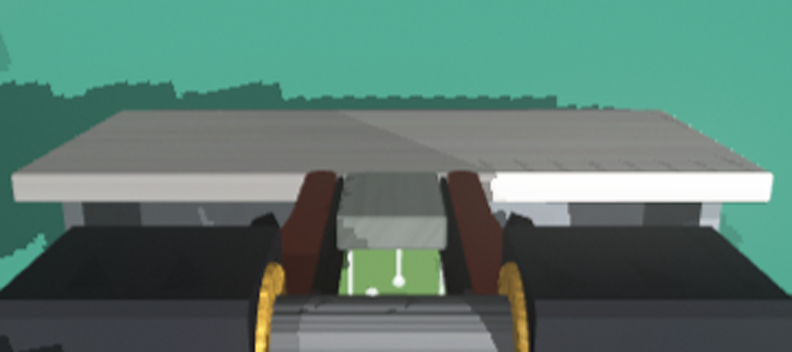

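```bash
cat > m.py <<'E'
from h import *
s=env.read_state(); w=cam('wrist',s)
W=lambda u,v:(80+u/2.2-.4,140+v/2.2-.4)
ax=np.array([.9776,-.2104]);n=np.array([.2104,.9776])
for nm,q,z in [('inR',(14,202),.119),('inL',(772,202),.119),('outR',(14,174),.119),('outL',(772,174),.119),('tabin',(392,248),.149),('tabout',(392,215),.149),('botR',(122,110),.044),('botL',(660,110),.044)]:
    p=ray(w,W(*q),z)[:2]; print(nm,round(p@ax-.6213,4),round(p@n+.0067,4))
E
python3 m.py
```

```text
inR -0.0012 -0.098
inL -0.0009 0.098
outR -0.0088 -0.097
outL -0.0085 0.097
tabin -0.0021 -0.0003
tabout -0.0098 -0.0003
botR -0.0073 -0.0978
botL -0.007 0.0966
```

Request:
apply_moves --deltas '[{"fingers":0.045,"x":0,"y":0,"z":0,"rx":0,"ry":0,"rz":0},{"fingers":0.045,"x":0,"y":0,"z":0,"rx":0,"ry":0,"rz":0},{"fingers":0.045,"x":-0.02,"y":0,"z":0,"rx":0,"ry":0,"rz":0},{"fingers":0.045,"x":-0.055,"y":0,"z":0,"rx":0,"ry":0,"rz":0},{"fingers":0.01,"x":-0.055,"y":0,"z":-0.03,"rx":0,"ry":0,"rz":0},{"fingers":0.01,"x":-0.05,"y":0,"z":-0.055,"rx":0,"ry":0,"rz":0},{"fingers":0.01,"x":-0.02,"y":0,"z":-0.055,"rx":0,"ry":0,"rz":0},{"fingers":0.01,"x":0,"y":0,"z":-0.055,"rx":0,"ry":0,"rz":0},{"fingers":0.01,"x":0,"y":0,"z":-0.055,"rx":0,"ry":0,"rz":0},{"fingers":0.01,"x":0,"y":0,"z":-0.04,"rx":0,"ry":0,"rz":0},{"fingers":0.01,"x":0,"y":0,"z":-0.028,"rx":0,"ry":0,"rz":0},{"fingers":0.01,"x":0,"y":0,"z":-0.024,"rx":0,"ry":0,"rz":0},{"fingers":0.01,"x":0,"y":0,"z":-0.021,"rx":0,"ry":0,"rz":0}]'

```text
time: 27.15
eef_pos: [0.5861, -0.1331, 0.1247]
ee_rot: [0.075, 0.703, -0.075, 0.703]
ft_force: [-0.9, 0.4, -0.5]
width: 0.0101
```

Request:
apply_moves --deltas '[{"fingers":0.01,"x":0,"y":0,"z":0.0015,"rx":0,"ry":0,"rz":0},{"fingers":0.01,"x":0,"y":0,"z":0.003,"rx":0,"ry":0,"rz":0}]'

```text
time: 27.35
eef_pos: [0.5876, -0.1334, 0.1242]
ee_rot: [0.075, 0.704, -0.075, 0.703]
ft_force: [-0.9, 0.9, 1.3]
width: 0.01
```

Request:
apply_moves --deltas '[{"fingers":0.01,"x":0,"y":0,"z":0.001,"rx":0,"ry":0,"rz":0},{"fingers":0.01,"x":0,"y":0,"z":0.002,"rx":0,"ry":0,"rz":0}]'

```text
time: 27.55
eef_pos: [0.5888, -0.1337, 0.1241]
ee_rot: [0.075, 0.704, -0.075, 0.702]
ft_force: [-7.8, 1.8, 6.9]
width: 0.0098
```

Request:
apply_moves --deltas '[{"fingers":0.01,"x":0,"y":0,"z":0.001,"rx":0,"ry":0,"rz":0},{"fingers":0.01,"x":0,"y":0,"z":0.002,"rx":0,"ry":0,"rz":0}]'

```text
time: 27.75
eef_pos: [0.5888, -0.1337, 0.124]
ee_rot: [0.075, 0.706, -0.075, 0.701]
ft_force: [-14.4, 3.6, 12.9]
width: 0.0099
```

Request:
apply_moves --deltas '[{"fingers":0.01,"x":0,"y":0,"z":0.001,"rx":0,"ry":0,"rz":0},{"fingers":0.01,"x":0,"y":0,"z":0.002,"rx":0,"ry":0,"rz":0}]'

```text
time: 27.95
eef_pos: [0.5888, -0.1337, 0.1239]
ee_rot: [0.075, 0.707, -0.075, 0.699]
ft_force: [-21.1, 4.1, 15.8]
width: 0.0101
```

Request:
apply_moves --deltas '[{"fingers":0.01,"x":0,"y":0,"z":-0.01,"rx":0,"ry":0,"rz":0},{"fingers":0.01,"x":0,"y":0,"z":-0.04,"rx":0,"ry":0,"rz":0},{"fingers":0.05,"x":-0.05,"y":0,"z":-0.05,"rx":0,"ry":0,"rz":0},{"fingers":0.08,"x":-0.1,"y":0,"z":-0.04,"rx":0,"ry":0,"rz":0},{"fingers":0.08,"x":-0.14,"y":0,"z":0,"rx":0,"ry":0,"rz":0},{"fingers":0.08,"x":-0.14,"y":0,"z":0.04,"rx":0,"ry":0,"rz":0},{"fingers":0.08,"x":-0.14,"y":0,"z":0.06,"rx":0,"ry":0,"rz":0},{"fingers":0.08,"x":-0.14,"y":0,"z":0.06,"rx":0,"ry":0,"rz":0},{"fingers":0.08,"x":-0.14,"y":0,"z":0.06,"rx":0,"ry":0,"rz":0}]'

```text
time: 28.85
eef_pos: [0.6521, -0.1473, 0.2634]
ee_rot: [0.075, 0.704, -0.075, 0.703]
ft_force: [0.2, -0.1, 0.8]
width: 0.0624
```

Run:
```python
from h import *
s,_=snap('wrist','w13.png'); print(s['eef_pos'],s['ft_force'],s['time']);np.save('s13.npy',s,allow_pickle=True)
snap('scene','e13.png');snap('side','d13.png')
a=cv2.imread('pics/w13.png');cv2.imwrite('pics/w13c.png',cv2.resize(a[100:290,130:380],None,fx=3,fy=3,interpolation=cv2.INTER_CUBIC))
```

```text
[ 0.65207271 -0.14731493  0.26337778] [ 0.21080642 -0.0717367   0.84674051] 28.85
```

View pics/w13c.png

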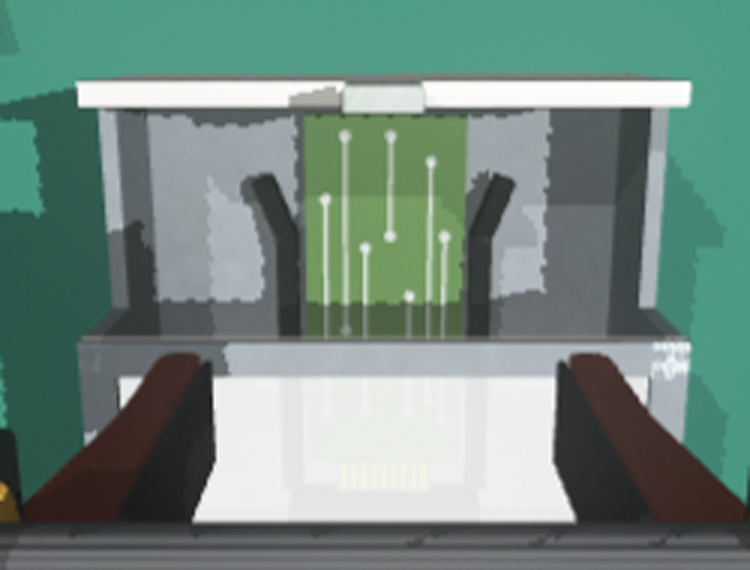

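View pics/e13.png

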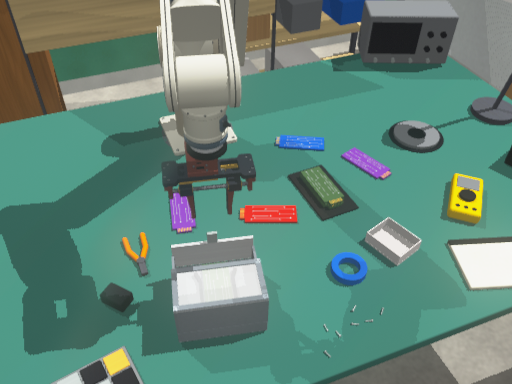

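Run:
```python
from h import *
s=np.load('s13.npy',allow_pickle=True).item(); w=cam('wrist',s)
W=lambda u,v:(130+u/3-.33,100+v/3-.33)
ax=np.array([.9776,-.2104]);n=np.array([.2104,.9776])
for nm,q,z in [('inR',(78,107),.119),('inL',(690,107),.119),('tabin',(384,113),.149),('wallR',(101,110),.09),('boardR',(306,290),.052),('boardL',(463,290),.052)]:
    p=ray(w,W(*q),z)[:2]; print(nm,round(p@ax-.6213,4),round(p@n+.0067,4))
a,b=cv2.imread('pics/scene0.png'),cv2.imread('pics/e13.png')
for nm,(lo,hi) in {'tape':((100,150,100),(125,255,255)),'pliers':((5,180,150),(18,255,255))}.items():
    for im in(a,b):
        m=cv2.inRange(cv2.cvtColor(im,cv2.COLOR_BGR2HSV),lo,hi); m[:215]=0; m[330:]=0; print(nm,[round(float(v.mean()),1) for v in np.nonzero(m)])
```

```text
inR 0.0006 -0.0978
inL 0.0009 0.098
tabin 0.0004 0.0001
wallR 0.0035 -0.0991
boardR 0.0789 -0.0319
boardL 0.079 0.0322
tape [268.0, 348.7]
tape [268.1, 348.5]
pliers [246.1, 140.1]
pliers [245.4, 141.4]
```

Flap is shut, the board is centred, and the bystanders haven't moved (the pliers mask differs by about 1 px). Handing in.

Run:
```python
from workcell import env
print(env.hand_in())
```

```text
the job is handed in; nothing more can be done
None
```

I carried out every step in order and handed the job in at about 29 s. No verdict is reported, so what follows comes from my own checks.

**What I did**
- **Flap down:** I gripped the tab and pulled the flap down to its stop. In the images it lay level.
- **Top board:** I found its top by touch at 36 mm above the bench and gripped only that board at 64 mm width. I laid it flat on the flap, with its tongue about 20 mm inside the mouth and its tail 140 mm outside, then let go.
- **Sliding home:** I took the board again about 7 mm from its outer end and slid it in until it met the stop. The force rose to about 9 N with no further movement.
- **Flap up:** I lifted the flap by the tab, then pushed the tab with nearly closed fingers until it would not move further at 21 N.

**Last checks**
- **Board:** Its tail was about 7–8 mm inside the mouth and within 1 mm of the middle line, measured before the flap was shut. Afterwards the visible sides of the board were still centred, with the tail hidden behind the flap.
- **Flap:** Its inner face was within about 1 mm of the shut position. After lifting by the tab it was still about 0.02 rad open, which is why I pushed it again.
- **Bystanders:** The tape and pliers masks matched the start to about 1 px. The stack, tray and adaptor looked in place by eye, but I did not measure them.
- **Robot:** It stood clear of everything.

None of the checks failed. The probing touch on the stack peaked at 38 N through the fingertips, higher than I intended. It left no visible effect.

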